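# Seat the oil stone on the honing board and lock the cam

## Task

Get the honing board ready for sharpening: with the fingertips push the oil stone, in its wooden rest, square against the wooden fence at the back of the board and along it until its end is up against the end stop, while the red cam lever is still open. Then push the lever round until it lies along the front of the rest and the cam holds the rest tight against the fence, and leave it locked like that. Only push: do not lift the stone or take the stone or the lever between the fingers, and leave the oil can, the screwdriver and the tape roll where they are.

Things in the scene. Friction and masses are not known exactly. Their poses are not given: they have to be found in the camera images.
- honing_board: Plywood honing board, 210 (x) x 380 (y) x 15 mm, fixed flat on the bench. Origin at the centre of its underside; x points away from the robot, y to the left, z up. Beech fence along the whole back, beech end stop at the left end, both 16 mm high above the board's top.
- fence_face (a point): Point on the inner face (facing the robot) of the fence, at the height of the board's top: x = +78, y = 0, z = 15 mm in the board's frame, axes as the board's. The face is the plane x = +78 mm.
- stop_face (a point): Point on the inner face (facing right) of the end stop, at the height of the board's top: x = +47, y = +162, z = 15 mm in the board's frame, axes as the board's. The face is the plane y = +162 mm, from x = 0 to the fence.
- oil_stone: Oil stone glued in its wooden rest, 0.5 to 0.8 kg, slides on the board. Rest 62 (x) x 175 (y) x 20 mm high; the stone on it 50 x 150 mm, top 44 mm above the underside. Origin at the centre of the underside, z up. Starts on the right of the board, askew, off the fence. Seated in the corner: origin at x = 47, y = 74.5, z = 15 mm in the board's frame, axes along the board's.
- cam_lever: Cam lever with its aluminium disc. Origin on the upright pivot axis at the height of the board's top; x along the lever to its tip, z up. Open (start), x points 170 to 187 degrees counter-clockwise from board x, to the robot. Turns counter-clockwise: meets the seated rest at about 248, tightest at 270 (along board -y), ends at 273. Stays where left; 3 N at the grip turn it, up to 12 N when tight.
- cam_pivot (a point): Axis of the cam's upright pivot bolt, at the height of the board's top: x = -9.4, y = +95, z = 15 mm in the board's frame; axes as the board's.
- cam_lever_grip (a point): Point on the axis of the lever's red round grip, 17 mm thick, 80 mm from the pivot axis, 21.5 mm above the board's top. The lever is 100 mm long from the pivot; the red grip covers the part from 44 to 100 mm. x points along the lever to its tip, z up.
- cam_centre (a point): Centre of the eccentric disc under the lever: 8 mm from the pivot axis, at y = +8 mm in the lever's frame. The disc has a radius of 18 mm and stands 2 to 17.5 mm above the board's top, so it bears on the wooden rest. With the lever open the rest, lying along the fence, passes the disc with 6 to 9 mm to spare; with the lever closed the disc is in its way.
- oil_can: A small white oil can with a red band, 38 mm across, 118 mm tall, standing on the bench behind the fence. Origin at the centre of its underside. Leave alone.
- screwdriver: A flat screwdriver with a yellow handle, 198 mm long and 23 mm thick, lying on the bench behind the fence and about parallel to it. Origin under its middle, y along it. Leave alone.
- tape_roll: A roll of teal tape, 46 mm across and 12 mm high, lying flat on the bench in front of the board's right part. Origin at the centre of its underside. Leave alone.

How it is judged:
On the way, in this order (a step that is already met when the one before it is completed fails the run):
1. the stone's rest is seated square against the fence and the end stop while the lever is still open (x of oil_stone in the frame of honing_board between 0.043 and 0.051 m and y of oil_stone in the frame of honing_board between 0.0705 and 0.0785 m and angle between the x axis of oil_stone and the x axis of honing_board, either way round below 0.04 rad and angle between the x axis of cam_lever and the x axis of honing_board, either way round below 0.7 rad), for 0.2 s.
2. the lever is round and the cam presses on the rest (angle between the x axis of cam_lever and the y axis of honing_board, either way round below 0.25 rad and contact force between oil_stone and cam_lever above 8 N), for 0.2 s.
At the end, for the whole second after the job is handed in: The rest stands flat on the board within 2.5 mm of its place against the fence and the end stop and square to them within 0.02 rad, at rest; the lever lies along the front of the rest, within 0.25 rad of parallel to the fence, and the cam presses on the rest with more than 8 N (all of step 2 and x of oil_stone in the frame of honing_board between 0.0445 and 0.0495 m and y of oil_stone in the frame of honing_board between 0.072 and 0.077 m and angle between the x axis of oil_stone and the x axis of honing_board, either way round below 0.02 rad and height (world z) of oil_stone between 0.012 and 0.018 m and linear speed of oil_stone below 0.01 m/s); the robot touches nothing.
It fails at once if the stone is lifted off the board or tipped (height (world z) of oil_stone above 0.025 m or angle between oil_stone's own z axis and vertical above 0.12 rad).
It fails at once if the stone is taken between the fingers (x of the grasp point in the frame of oil_stone between -0.024 and 0.024 m and y of the grasp point in the frame of oil_stone between -0.074 and 0.074 m and z of the grasp point in the frame of oil_stone between -0.02 and 0.042 m).
It fails at once if the lever is taken between the fingers (x of the grasp point in the frame of cam_lever_grip between -0.035 and 0.018 m and y of the grasp point in the frame of cam_lever_grip between -0.007 and 0.007 m and z of the grasp point in the frame of cam_lever_grip between -0.03 and 0.007 m).
It fails at once if the oil can, the screwdriver or the tape roll is moved or knocked over (distance of any of oil_can, screwdriver, tape_roll from where it was at the start of the episode above 0.015 m or angle between oil_can's own z axis and vertical above 0.3 rad).
It also fails if it takes over 70 s, if anything falls off the work surface, if the arm or the gripper's body presses on something with over 40 N, if the wrist force passes 120 N, or if a joint passes its speed limit or range.

## Robot

A 6-joint arm with a two-finger parallel gripper is mounted at the origin on a cart in front of the work surface, level with it; the furniture and walls round the work are solid. World frame = base frame: x ahead of the robot, y to its left, z up, the work surface at z = 0. Lengths are in m, angles in rad, forces in N, time in s.
With the tool pointing down it reaches from about 0.35 to 0.975 m from the base axis. Payload 4.9 kg.
Tool frame: the origin (TCP) lies midway between the tips of the shut fingers; the grasp point (between the pads) lies 19 mm behind it (manip.pinch_z is the x of the grasp point in the tool frame, in m); x points along the fingers, y is the direction in which the jaws open and shut, and the axes are right-handed (so a half turn about x gives the same grasp; the last joint's range is limited). The gripper opens to 85 mm and grips with 20 to 120 N. Pads are 22 mm wide; open, the fingers measure 114 mm over their backs; the gripper's body (76 mm by 85 mm) begins 54 mm behind the grasp point. The pads swing forward as they close: fully open they stand 13 mm farther back than shut.
Start: joints at [1.091, 0.053, 1.613, -0, 1.476, -0.119], TCP at [0.221, 0.585, 0.231] pointing down, gripper open.
Joint ranges: [-3.01, 3.01], [-1.01, 2.22], [0.06, 2.58], [-1.02, 4.17], [0.09, 2.62], [-3.14, 3.14]. Speed limits (rad/s): [2.57, 2.57, 3.14, 3.14, 3.14, 3.14].

## Interface

Orientations are given as a unit quaternion [w, x, y, z].
In Python, from plant import sensors, cams, workorder, manip gives the robot as it stands.
- The arm moves only by the tool drive_tool, never from a script. Its argument "series" is a list of rows, each an object of numbers: "x", "y", "z": the shift along the tool's x, y, z in units of 25 mm (1.0 is 25 mm); "ax", "ay", "az": the turn, a rotation vector about the tool's x, y, z in units of 5 degrees (1.0 is 5 degrees). A call has 1 to 5 rows; each row is the pose to reach, as a shift and turn from the pose commanded when the call began, along the tool's axes at that moment; what a row does not reach only later rows make up. A row lasts 1/12 s, in which the tool goes at most 41.7 mm and 7.16 degrees, less where a joint would pass 70% of its speed; a pose out of reach is approached as far as the arm can. A call with a gripper value outside its range is refused whole. "hand" is the opening, from 0 (shut) to 1 (fully open), set as the call begins (left out, the last holds). The fingers move at their own pace and stop on an object; the grip force is fixed at half the most. Time passes only in rows, so rows that repeat a pose let the fingers close. It gives the time, the measured TCP pose, the force and the opening at its end, in the units of the state.
- sensors.state(): the state, without advancing time (a new reading comes with each control period).
- cams.grab_frame(name): name is "side" or "top"; returns a dict with "img" (480x640x3 uint8, blue, green, red), "camera_matrix" (3x3 intrinsics, pixels), "k1" (the pictures are not rectified: a ray, as slopes to the right and down, at radius r is drawn at 1 + k1 r^2 times it, then the intrinsics apply), "cam_to_world" (4x4, takes a point from camera to world coordinates). Camera axes: x right, y down, z forward; pixel columns grow to the right and rows downward; lengths in m; the calibration is good to about 2 mm. A picture is of the moment at which its call begins. There is no depth.
- workorder.job_done(): hands the job in, once; it reports no verdict.
The state is a dict: "time": time; "joint_pos": joint angles; "joint_vel": joint speeds; "joint_efforts": joint torques, N m; "tool_pos": TCP position; "tool_rot": TCP orientation; "contact_force": force on the tool from outside, world axes, zero at the start; "ft_torque": the same for the moment, N m; "gripper_width": opening from 0.0 (shut) to 1.0 (fully open).
Only numpy, scipy, OpenCV 4.12 (cv2) and the standard library are available. Lean on these libraries where they do the work, as an engineer would, in place of code of your own. Each camera call takes 0.05 s, during which the arm holds its last target.

## Working session

There is one attempt and no reset: what is moved stays moved. The work goes in short steps, Python scripts to look and compute and a tool call to move; the robot and the scene stay as the last step left them, time stands still between calls to the robot, and variables do not carry over. Pictures are saved under pics/ and viewed, and the job is handed in when it is done.

Besides the shell and the picture viewer there is one more tool, called after ">>>" in YAML: its name, and indented under it one key for each argument. drive_tool: Moves the arm, as the interface text tells. Its arguments: {"type":"object","properties":{"series":{"type":"array","items":{"type":"object","properties":{"x":{"type":"number"},"y":{"type":"number"},"z":{"type":"number"},"ax":{"type":"number"},"ay":{"type":"number"},"az":{"type":"number"}}}},"hand":{"type":"number"}},"required":["series"]}

```bash
ls; mkdir -p pics; python3 - <<'E'
from plant import sensors, cams, workorder, manip
import cv2
print(sensors.state()); print(manip.pinch_z)
for n in ("side","top"):
    f=cams.grab_frame(n); cv2.imwrite(f"pics/{n}0.png",f["img"]); print(f["camera_matrix"],f["k1"],f["cam_to_world"])
E
```

```text
pics
{'time': 0.0, 'joint_pos': array([ 1.09096450e+00,  5.33654494e-02,  1.61431890e+00, -3.36059634e-06,
        1.47599894e+00, -1.18980033e-01]), 'joint_vel': array([-0.00105845,  0.00059774, -0.00068553, -0.00073305,  0.00095152,
        0.00145583]), 'joint_efforts': array([ 7.62170221e-04, -3.93694603e+01, -3.70170665e+01, -7.22756749e-05,
        7.12246154e-03, -2.13314721e-06]), 'tool_pos': array([0.22036378, 0.58418588, 0.23004282]), 'tool_rot': array([ 0.69541132,  0.12618251,  0.69584509, -0.12759574]), 'contact_force': array([0.0156006 , 0.57830424, 0.03089679]), 'ft_torque': array([ 0.00517785, -0.02143479,  0.00802511]), 'gripper_width': 0.9983953830251329}
-0.0187
[[552.77615119   0.         314.45892927]
 [  0.         552.77615119 241.14004629]
 [  0.           0.           1.        ]] -0.17357026815207355 [[ 0.88074552 -0.18985329  0.43386987  0.12784188]
 [-0.47356727 -0.36200057  0.80292566 -0.83934855]
 [ 0.00462307 -0.91263975 -0.40873868  0.47407134]
 [ 0.          0.          0.          1.        ]]
[[547.74857312   0.         313.71833209]
 [  0.         547.74857312 238.29229307]
 [  0.           0.           1.        ]] 0.04855107105957028 [[-0.02079927 -0.99712027  0.07292841  0.48918954]
 [-0.99971086  0.02162265  0.01051895 -0.04004117]
 [-0.01206556 -0.07268853 -0.99728171  1.05919707]
 [ 0.          0.          0.          1.        ]]
```

View pics/top0.png

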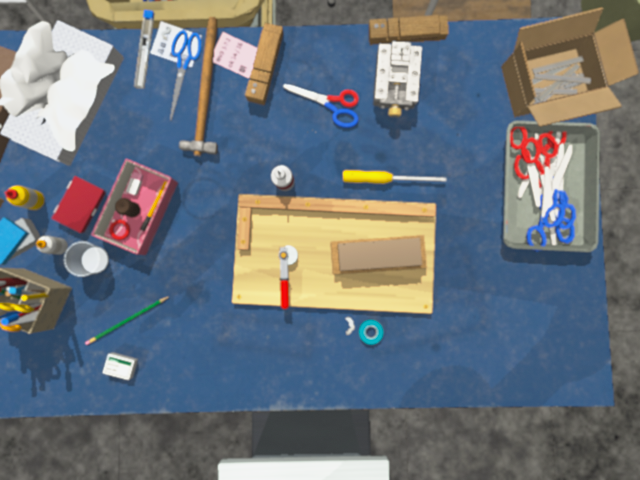

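View pics/side0.png

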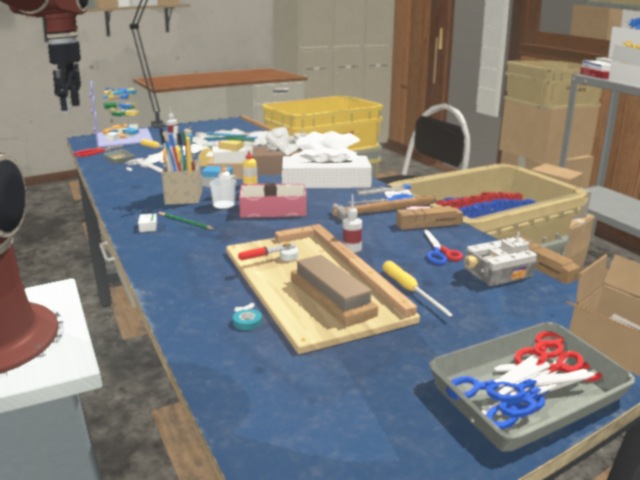

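```bash
cat > h.py <<'E'
from plant import sensors, cams, workorder, manip
import cv2, numpy as np
from scipy.spatial.transform import Rotation as R
def ray(f,uv):
    K=f["camera_matrix"];d=(np.array(uv,float)-K[:2,2])/K[0,0]
    rd=np.linalg.norm(d); r=rd
    for _ in range(30): r=rd/(1+f["k1"]*r*r)
    s=d*(r/rd if rd>0 else 1)
    T=f["cam_to_world"]; return T[:3,3],T[:3,:3]@np.array([s[0],s[1],1])
def onz(f,uv,z):
    o,d=ray(f,uv); return o+d*(z-o[2])/d[2]
def proj(f,p):
    T=f["cam_to_world"];c=T[:3,:3].T@(np.array(p)-T[:3,3]);s=c[:2]/c[2];s=s*(1+f["k1"]*(s@s));return s*f["camera_matrix"][0,0]+f["camera_matrix"][:2,2]
E
python3 - <<'E'
from h import *
f=cams.grab_frame("top"); im=f["img"]
c=im[185:350,220:450]; cv2.imwrite("pics/c0.png",cv2.resize(c,None,fx=3.4,fy=3.4,interpolation=cv2.INTER_CUBIC))
hsv=cv2.cvtColor(im,cv2.COLOR_BGR2HSV)
# board: yellowish
m=cv2.inRange(hsv,(8,40,90),(32,255,255)); m[:185]=0;m[330:]=0;m[:,:225]=0;m[:,450:]=0
m=cv2.morphologyEx(m,cv2.MORPH_CLOSE,np.ones((5,5)))
cs,_=cv2.findContours(m,cv2.RETR_EXTERNAL,cv2.CHAIN_APPROX_NONE);c=max(cs,key=cv2.contourArea)
a=cv2.approxPolyDP(c,6,True)[:,0]; print("board approx",a.tolist())
for p in a: print(p, onz(f,p,.015).round(4), onz(f,p,.031).round(4))
# red grip
m=(cv2.inRange(hsv,(0,150,100),(6,255,255))|cv2.inRange(hsv,(174,150,100),(180,255,255)));m[:240]=0;m[320:]=0;m[:,:260]=0;m[:,310:]=0
ys,xs=np.nonzero(m);print("red",len(xs),xs.min(),xs.max(),ys.min(),ys.max())
P=np.array([onz(f,(x,y),.0365)[:2] for x,y in zip(xs,ys)]);mu=P.mean(0);w,V=np.linalg.eigh(np.cov((P-mu).T));print(mu,V[:,1],np.sqrt(w*12))
# teal roll
for n,lo,hi,z in (("teal",(80,120,80),(95,255,255),.006),):
    m=cv2.inRange(hsv,lo,hi);m[:310]=0;m[350:]=0;m[:,:340]=0;m[:,400:]=0;ys,xs=np.nonzero(m);print(n,len(xs),onz(f,(xs.mean(),ys.mean()),z))
for v in [(345,255),(380,255),(420,250),(335,270),(300,290)]: print(v,hsv[v[1],v[0]])
E
```

```text
board approx [[239, 194], [233, 303], [280, 305], [281, 247], [291, 245], [298, 257], [288, 265], [290, 306], [431, 313], [434, 203]]
[239 194] [0.6541 0.1129 0.015 ] [0.6516 0.1106 0.031 ]
[233 303] [0.4459 0.1265 0.015 ] [0.4466 0.1239 0.031 ]
[280 305] [0.4403 0.0375 0.015 ] [0.441  0.0363 0.031 ]
[281 247] [0.5502 0.0338 0.015 ] [0.5493 0.0327 0.031 ]
[291 245] [0.5536 0.0146 0.015 ] [0.5527 0.0138 0.031 ]
[298 257] [0.5304 0.0017 0.015 ] [0.5298 0.0011 0.031 ]
[288 265] [0.5156 0.021  0.015 ] [0.5152 0.0201 0.031 ]
[290 306] [0.438  0.0186 0.015 ] [0.4388 0.0177 0.031 ]
[431 313] [ 0.4198 -0.2468  0.015 ] [ 0.4209 -0.2436  0.031 ]
[434 203] [ 0.6282 -0.2602  0.015 ] [ 0.626  -0.2568  0.031 ]
red 211 281 288 280 308
[0.46080854 0.02771183] [-0.99999358 -0.00358449] [0.01371001 0.05252663]
teal 346 [ 0.38605009 -0.13332578  0.006     ]
(345, 255) [ 16  79 183]
(380, 255) [ 16  78 179]
(420, 250) [ 16  98 185]
(335, 270) [ 17 137 193]
(300, 290) [ 23 106 231]
```

View pics/c0.png

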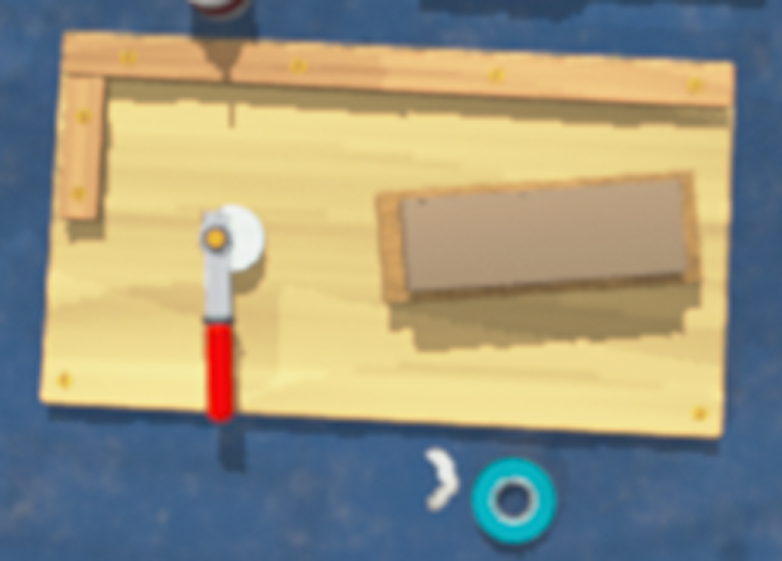

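```bash
python3 - <<'E'
from h import *
f=cams.grab_frame("top"); im=f["img"]
g=lambda u,v,z:onz(f,(220+(u+.5)/3.4-.5,185+(v+.5)/3.4-.5),z)
FL=g(40,403,.015);FR=g(722,438,.015);BL=g(64,33,.031);BR=g(735,62,.031);IL=g(106,82,.031);IR=g(733,106,.031)
for n,p in zip("FL FR BL BR IL IR".split(),(FL,FR,BL,BR,IL,IR)): print(n,p.round(4))
for a,b in((FL,FR),(BL,BR),(IL,IR)):
    d=a-b; print(np.linalg.norm(d[:2]),np.degrees(np.arctan2(-d[0],d[1])))
print("depth",np.linalg.norm((BL-FL)[:2]),np.linalg.norm((BR-FR)[:2]))
c=(FL+FR+BL+BR)/4; print("centre",c)
d=(FL-FR)+(BL-BR); th=np.arctan2(-d[0],d[1]);print("th",th)
def tob(p): 
    q=np.array(p[:2])-c[:2];return np.array([np.cos(th)*q[0]+np.sin(th)*q[1],-np.sin(th)*q[0]+np.cos(th)*q[1]])
print("inner fence",tob(IL),tob(IR)); print("pivot bolt",tob(g(216,238,.045)),"stop inner",tob(g(106,82,.031)),tob(g(98,218,.031)))
print("stone tops",[ (g(u,v,.059).round(4)[:2],tob(g(u,v,.059)).round(4)) for u,v in((402,195),(684,178),(690,278),(409,293))])
print("rest left",[ (g(u,v,.035).round(4)[:2],tob(g(u,v,.035)).round(4)) for u,v in((377,194),(387,302),(692,172),(700,282))])
print("grip",tob((.4608,.0277)), "disc",tob(g(236,238,.0325)))
E
```

```text
FL [0.4457 0.1295 0.015 ]
FR [ 0.4189 -0.2486  0.015 ]
BL [0.6509 0.1116 0.031 ]
BR [ 0.6262 -0.2602  0.031 ]
IL [0.6229 0.0885 0.031 ]
IR [ 0.6017 -0.2583  0.031 ]
0.379079790075443 -4.047260749246256
0.37264271686649436 -3.8047800280686226
0.3474635703870078 -3.4964812500733466
depth 0.2060224585329102 0.20759375698560475
centre [ 0.5354084  -0.06694874  0.023     ]
th -0.06854010219641461
inner fence [0.07666181 0.16112097] [ 0.07927297 -0.18633279]
pivot bolt [-0.00770532  0.09453089] stop inner [0.07666181 0.16112097] [0.00083892 0.16131157]
stone tops [(array([ 0.5546, -0.0735]), array([ 0.0196, -0.0053])), (array([ 0.5605, -0.2248]), array([ 0.0358, -0.1558])), (array([ 0.5069, -0.2261]), array([-0.0176, -0.1607])), (array([ 0.5019, -0.076 ]), array([-0.0328, -0.0113]))]
rest left [(array([ 0.557 , -0.0606]), array([0.0211, 0.0078])), (array([ 0.4975, -0.0647]), array([-0.0379, -0.0004])), (array([ 0.5654, -0.2337]), array([ 0.0413, -0.1644])), (array([ 0.505 , -0.2359]), array([-0.0188, -0.1707]))]
grip [-0.08091538  0.08931685] disc [-0.00668969  0.0843748 ]
```

```bash
cat >> h.py <<'E'
C=np.array([.5354,-.0669]);TH=-.0685
RB=np.array([[np.cos(TH),-np.sin(TH)],[np.sin(TH),np.cos(TH)]])
def b2w(x,y): return C+RB@np.array([x,y])
def w2b(p): return RB.T@(np.array(p[:2])-C)
def cur(): 
    s=sensors.state(); q=s["tool_rot"]; return s,R.from_quat([q[1],q[2],q[3],q[0]])
def plan(bx,by,z,yaw=0,sgn=1):
    s,r=cur(); p=s["tool_pos"]; t=np.array([*b2w(bx,by),z])
    a=TH+yaw; y=np.array([-np.sin(a),np.cos(a),0])*sgn; x=np.array([0,0,-1.]); M=np.column_stack([x,y,np.cross(x,y)])
    rv=(r.inv()*R.from_matrix(M)).as_rotvec(degrees=True)/5
    print("board now",w2b(p).round(4),"z",p[2].round(4),"F",s["contact_force"].round(1),"w",round(s["gripper_width"],2),"t",s["time"])
    print("shift",(r.as_matrix().T@(t-p)/.025).round(3),"rot",rv.round(3))
    print("tool axes world\n",r.as_matrix().round(3))
E
python3 - <<'E'
from h import *
plan(-.07,-.083,.15);plan(-.07,-.083,.15,sgn=-1)
E
```

```text
board now [-0.3588  0.6282] z 0.2305 F [-0.2 -0.2 -0.8] w 0.99 t 0.2
shift [  3.248 -23.908  19.26 ] rot [-3.35  -0.004  0.015]
tool axes world
 [[-0.001  0.353  0.936]
 [-0.001  0.936 -0.353]
 [-1.    -0.001 -0.   ]]
board now [-0.3588  0.6282] z 0.2305 F [-0.2 -0.2 -0.8] w 0.99 t 0.2
shift [  3.248 -23.908  19.26 ] rot [3.265e+01 2.100e-02 6.000e-03]
tool axes world
 [[-0.001  0.353  0.936]
 [-0.001  0.936 -0.353]
 [-1.    -0.001 -0.   ]]
```

>>> drive_tool:
  series:
    - {"y": -1.2,"z": 1.0,"ax": -0.7}
    - {"y": -2.4,"z": 2.0,"ax": -1.4}
    - {"y": -3.6,"z": 3.0,"ax": -2.1}
    - {"y": -4.8,"z": 4.0,"ax": -2.8}
    - {"y": -6.0,"z": 5.0,"ax": -3.35}
  hand: 1

```text
schema error: expected keys x, y, z, ax, ay, az
```

```bash
python3 -c "
from h import *
plan(-.07,-.083,.15)"
```

```text
board now [-0.3588  0.6282] z 0.2305 F [-0.2 -0.2 -0.8] w 0.99 t 0.2
shift [  3.248 -23.908  19.26 ] rot [-3.35  -0.004  0.015]
tool axes world
 [[-0.001  0.353  0.936]
 [-0.001  0.936 -0.353]
 [-1.    -0.001 -0.   ]]
```

All keys are required in each row.

>>> drive_tool:
  series:
    - {"x": 0,"y": -1.2,"z": 1.0,"ax": -0.7,"ay": 0,"az": 0}
    - {"x": 0,"y": -2.4,"z": 2.0,"ax": -1.4,"ay": 0,"az": 0}
    - {"x": 0,"y": -3.6,"z": 3.0,"ax": -2.1,"ay": 0,"az": 0}
    - {"x": 0,"y": -4.8,"z": 4.0,"ax": -2.8,"ay": 0,"az": 0}
    - {"x": 0,"y": -6.0,"z": 5.0,"ax": -3.35,"ay": 0,"az": 0}
  hand: 1

```text
time: 0.62
tool_pos: [0.2846, 0.3986, 0.2309]
tool_rot: [0.707, 0.023, 0.707, -0.023]
contact_force: [0.6, -0.1, 1.3]
gripper_width: 0.996
```

```bash
python3 -c "
from h import *
plan(-.07,-.083,.15)"
```

```text
board now [-0.282   0.4472] z 0.2309 F [ 0.6 -0.1  1.3] w 1.0 t 0.6167
shift [  3.245 -21.239   8.402] rot [ 0.043 -0.001  0.005]
tool axes world
 [[-0.     0.065  0.998]
 [-0.     0.998 -0.065]
 [-1.    -0.    -0.   ]]
```

>>> drive_tool:
  series:
    - {"x": 0.2,"y": -1.4,"z": 0.7,"ax": 0,"ay": 0,"az": 0}
    - {"x": 0.4,"y": -2.8,"z": 1.4,"ax": 0,"ay": 0,"az": 0}
    - {"x": 0.6,"y": -4.2,"z": 2.1,"ax": 0,"ay": 0,"az": 0}
    - {"x": 0.8,"y": -5.6,"z": 2.8,"ax": 0,"ay": 0,"az": 0}
    - {"x": 1.0,"y": -7.0,"z": 3.5,"ax": 0,"ay": 0,"az": 0}

```text
time: 1.03
tool_pos: [0.3601, 0.218, 0.2061]
tool_rot: [0.707, 0.024, 0.706, -0.024]
contact_force: [0.7, 0.6, -0.2]
gripper_width: 1.001
```

>>> drive_tool:
  series:
    - {"x": 0.2,"y": -1.4,"z": 0.7,"ax": 0,"ay": 0,"az": 0}
    - {"x": 0.4,"y": -2.8,"z": 1.4,"ax": 0,"ay": 0,"az": 0}
    - {"x": 0.6,"y": -4.2,"z": 2.1,"ax": 0,"ay": 0,"az": 0}
    - {"x": 0.8,"y": -5.6,"z": 2.8,"ax": 0,"ay": 0,"az": 0}
    - {"x": 1.0,"y": -7.0,"z": 3.5,"ax": 0,"ay": 0,"az": 0}

```text
time: 1.45
tool_pos: [0.4355, 0.0371, 0.1812]
tool_rot: [0.707, 0.024, 0.706, -0.024]
contact_force: [1.1, 0.5, 0.3]
gripper_width: 0.999
```

```bash
python3 -c "
from h import *
plan(-.07,-.083,.15)"
```

```text
board now [-0.1068  0.097 ] z 0.1812 F [1.1 0.5 0.3] w 1.0 t 1.45
shift [ 1.248 -7.198  1.472] rot [-0.003  0.01  -0.001]
tool axes world
 [[ 0.001  0.069  0.998]
 [ 0.     0.998 -0.069]
 [-1.     0.     0.001]]
```

>>> drive_tool:
  series:
    - {"x": 0.2,"y": -1.4,"z": 0.3,"ax": 0,"ay": 0,"az": 0}
    - {"x": 0.4,"y": -2.8,"z": 0.6,"ax": 0,"ay": 0,"az": 0}
    - {"x": 0.6,"y": -4.2,"z": 0.9,"ax": 0,"ay": 0,"az": 0}
    - {"x": 0.8,"y": -5.6,"z": 1.2,"ax": 0,"ay": 0,"az": 0}
    - {"x": 1.0,"y": -7.0,"z": 1.4,"ax": 0,"ay": 0,"az": 0}

```text
time: 1.87
tool_pos: [0.4582, -0.1398, 0.1561]
tool_rot: [0.707, 0.024, 0.707, -0.024]
contact_force: [0.5, -0.3, 0.5]
gripper_width: 0.999
```

```bash
python3 -c "
from h import *
plan(-.07,-.083,.03)
for n in ('side','top'):
    f=cams.grab_frame(n); cv2.imwrite(f'pics/{n}1.png',f['img'])"
```

```text
board now [-0.072 -0.078] z 0.1561 F [ 0.5 -0.3  0.5] w 1.0 t 1.8667
shift [ 5.044 -0.2    0.079] rot [-0.004  0.005  0.   ]
tool axes world
 [[ 0.     0.069  0.998]
 [-0.     0.998 -0.069]
 [-1.    -0.     0.   ]]
```

View pics/side1.png

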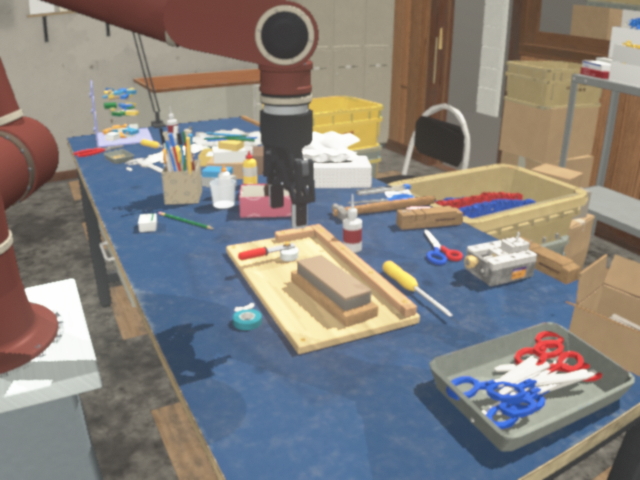

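View pics/top1.png

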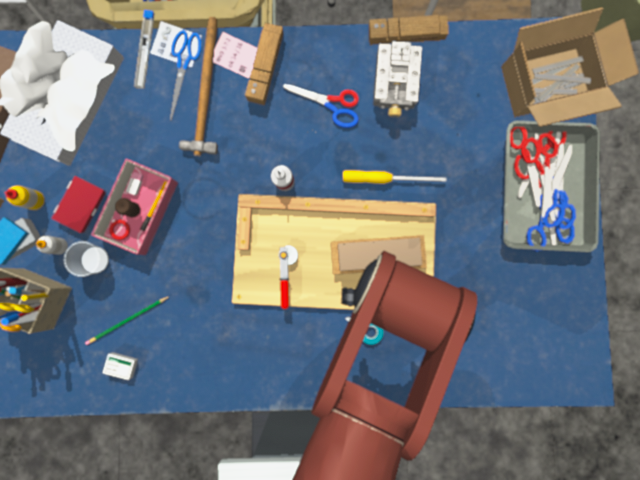

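>>> drive_tool:
  series:
    - {"x": 1.2,"y": -0.2,"z": 0.1,"ax": 0,"ay": 0,"az": 0}
    - {"x": 2.4,"y": -0.2,"z": 0.1,"ax": 0,"ay": 0,"az": 0}
    - {"x": 3.6,"y": -0.2,"z": 0.1,"ax": 0,"ay": 0,"az": 0}
    - {"x": 4.8,"y": -0.2,"z": 0.1,"ax": 0,"ay": 0,"az": 0}
    - {"x": 5.2,"y": -0.2,"z": 0.1,"ax": 0,"ay": 0,"az": 0}

```text
time: 2.38
tool_pos: [0.457, -0.1409, 0.0217]
tool_rot: [0.704, 0.025, 0.709, -0.023]
contact_force: [-0.4, -0.1, -0.6]
gripper_width: 0.999
```

>>> drive_tool:
  series:
    - {"x": 0.2,"y": 0,"z": 0,"ax": 0,"ay": 0,"az": 0}
    - {"x": 0.4,"y": 0,"z": 0,"ax": 0,"ay": 0,"az": 0}
    - {"x": 0.55,"y": 0,"z": 0,"ax": 0,"ay": 0,"az": 0}

```text
time: 2.63
tool_pos: [0.4617, -0.1434, 0.0139]
tool_rot: [0.708, 0.024, 0.706, -0.024]
contact_force: [-0.3, -0.2, 0.4]
gripper_width: 1.002
```

```bash
python3 -c "
from h import *
plan(-.0,-.083,.011)
for n in ('side','top'):
    f=cams.grab_frame(n); cv2.imwrite(f'pics/{n}2.png',f['img'] if n=='top' else cv2.resize(f['img'][170:380,210:440],None,fx=2.8,fy=2.8))"
```

```text
board now [-0.0683 -0.0813] z 0.0139 F [-0.3 -0.2  0.4] w 1.0 t 2.6333
shift [ 0.121 -0.068  2.732] rot [0.005 0.03  0.012]
tool axes world
 [[ 0.003  0.068  0.998]
 [-0.001  0.998 -0.068]
 [-1.    -0.001  0.003]]
```

View pics/side2.png

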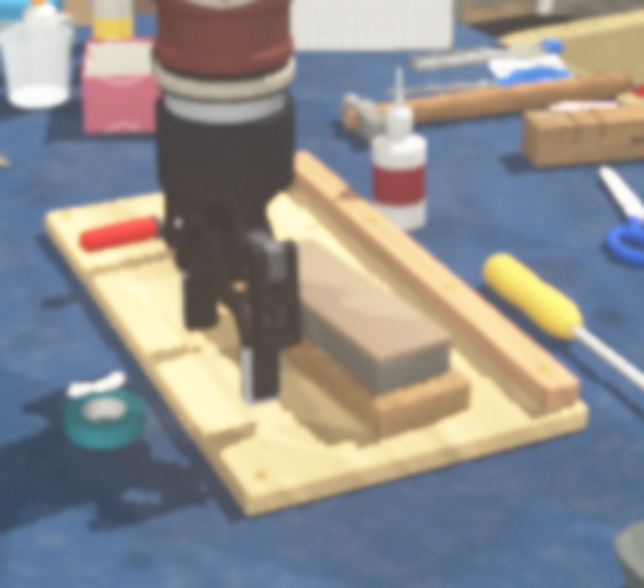

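>>> drive_tool:
  series:
    - {"x": 0.0,"y": 0,"z": 0.3,"ax": 0,"ay": 0,"az": 0}
    - {"x": 0.0,"y": 0,"z": 0.6,"ax": 0,"ay": 0,"az": 0}
    - {"x": 0.0,"y": 0,"z": 0.9,"ax": 0,"ay": 0,"az": 0}
    - {"x": 0,"y": 0,"z": 1.2,"ax": 0,"ay": 0,"az": 0}
    - {"x": 0,"y": 0,"z": 1.5,"ax": 0,"ay": 0,"az": 0}

```text
time: 3.15
tool_pos: [0.498, -0.1453, 0.0126]
tool_rot: [0.706, 0.024, 0.707, -0.024]
contact_force: [-4.5, 2.2, 3.2]
gripper_width: 0.997
```

>>> drive_tool:
  series:
    - {"x": 0.0,"y": 0,"z": 0.3,"ax": 0,"ay": 0,"az": 0}
    - {"x": 0.0,"y": 0,"z": 0.6,"ax": 0,"ay": 0,"az": 0}
    - {"x": 0.0,"y": 0,"z": 0.9,"ax": 0,"ay": 0,"az": 0}

```text
time: 3.4
tool_pos: [0.5201, -0.1471, 0.0124]
tool_rot: [0.706, 0.024, 0.708, -0.024]
contact_force: [-6.0, 0.6, 5.8]
gripper_width: 0.998
```

```bash
python3 -c "
from h import *
plan(-.0,-.083,.011)
for n in ('side','top'):
    f=cams.grab_frame(n); cv2.imwrite(f'pics/{n}3.png',cv2.resize(f['img'][185:350,220:450],None,fx=3.4,fy=3.4) if n=='top' else cv2.resize(f['img'][170:380,210:440],None,fx=2.8,fy=2.8))"
```

```text
board now [-0.0098 -0.0811] z 0.0124 F [-6.   0.6  5.8] w 1.0 t 3.4
shift [ 0.053 -0.077  0.391] rot [ 0.001 -0.033 -0.001]
tool axes world
 [[-0.003  0.068  0.998]
 [ 0.     0.998 -0.068]
 [-1.     0.    -0.003]]
```

View pics/side3.png

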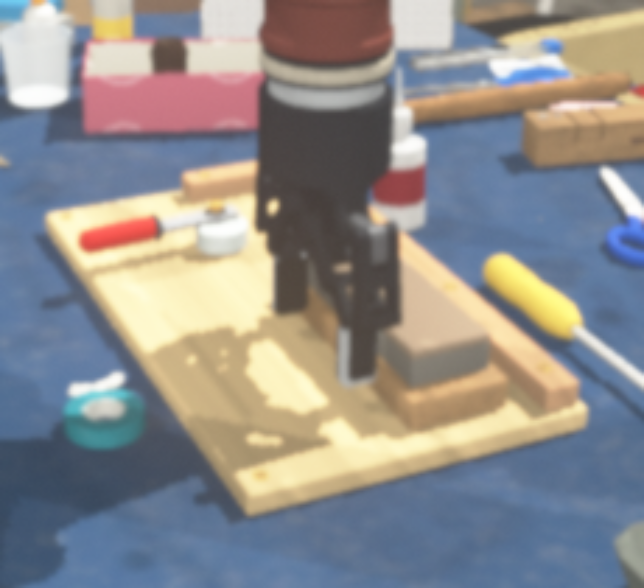

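View pics/top3.png

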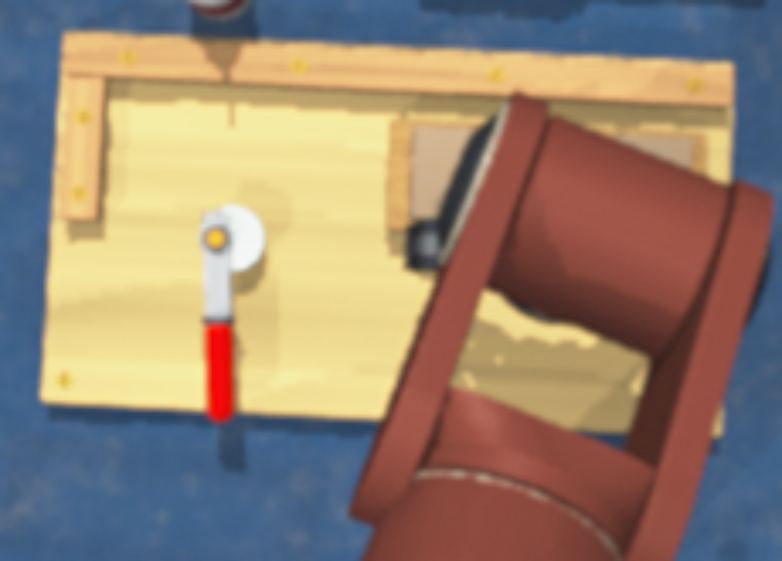

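>>> drive_tool:
  series:
    - {"x": 0.0,"y": 0,"z": 0.2,"ax": 0,"ay": 0,"az": 0}
    - {"x": 0.0,"y": 0,"z": 0.4,"ax": 0,"ay": 0,"az": 0}
    - {"x": 0.0,"y": 0,"z": 0.55,"ax": 0,"ay": 0,"az": 0}

```text
time: 3.75
tool_pos: [0.5335, -0.148, 0.0122]
tool_rot: [0.706, 0.024, 0.707, -0.024]
contact_force: [-4.4, 0.9, 3.7]
gripper_width: 0.997
```

```bash
python3 -c "
from h import *
plan(-.0,-.083,.011)
for n in ('side','top'):
    f=cams.grab_frame(n); cv2.imwrite(f'pics/{n}4.png',cv2.resize(f['img'][185:350,220:450],None,fx=3.4,fy=3.4) if n=='top' else cv2.resize(f['img'][170:380,210:440],None,fx=2.8,fy=2.8))"
```

```text
board now [ 0.0036 -0.0811] z 0.0122 F [-4.4  0.9  3.7] w 1.0 t 3.75
shift [ 0.05  -0.077 -0.145] rot [-0.001 -0.024 -0.001]
tool axes world
 [[-0.002  0.068  0.998]
 [ 0.     0.998 -0.068]
 [-1.     0.    -0.002]]
```

View pics/top4.png

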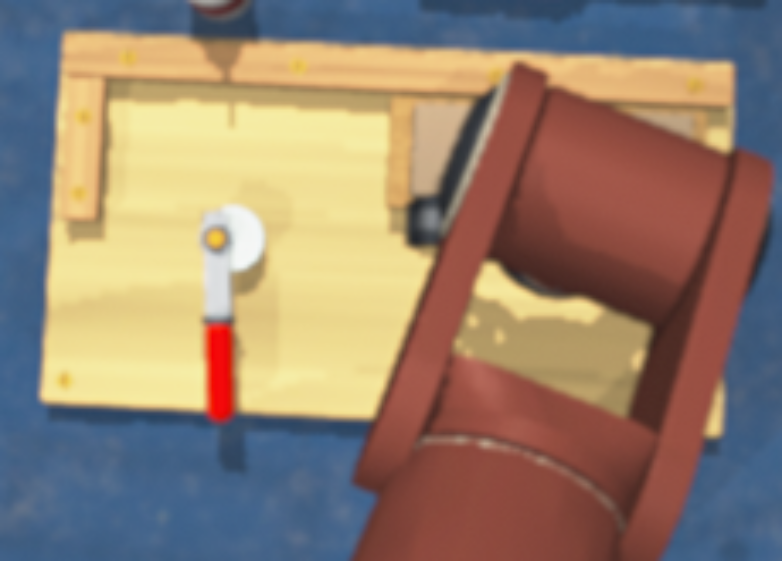

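Almost there: the fence's upper edge is at crop row 95, the rest's back edge at row about 97. A few more small steps, watching the force.

>>> drive_tool:
  series:
    - {"x": 0.0,"y": 0,"z": 0.1,"ax": 0,"ay": 0,"az": 0}
    - {"x": 0.0,"y": 0,"z": 0.18,"ax": 0,"ay": 0,"az": 0}

```text
time: 4.02
tool_pos: [0.5372, -0.1481, 0.0122]
tool_rot: [0.705, 0.025, 0.708, -0.024]
contact_force: [-12.8, 0.5, 8.5]
gripper_width: 0.999
```

>>> drive_tool:
  series:
    - {"x": 0.0,"y": 0,"z": 0.06,"ax": 0,"ay": 0,"az": 0}
    - {"x": 0.0,"y": 0,"z": 0.12,"ax": 0,"ay": 0,"az": 0}

```text
time: 4.18
tool_pos: [0.5373, -0.148, 0.0122]
tool_rot: [0.702, 0.025, 0.711, -0.024]
contact_force: [-22.9, 1.8, 17.4]
gripper_width: 1.004
```

>>> drive_tool:
  series:
    - {"x": -0.4,"y": 0,"z": -0.9,"ax": 0,"ay": 0,"az": 0}
    - {"x": -2.0,"y": 0,"z": -1.2,"ax": 0,"ay": 0,"az": 0}
    - {"x": -3.5,"y": -0.5,"z": -1.2,"ax": 0,"ay": 0,"az": 0}
    - {"x": -4.4,"y": -1.6,"z": -0.4,"ax": 0,"ay": 0,"az": 0}
    - {"x": -4.4,"y": -3,"z": 0.5,"ax": 0,"ay": 0,"az": 0}
  hand: 0

```text
time: 4.6
tool_pos: [0.5531, -0.2257, 0.1305]
tool_rot: [0.711, 0.021, 0.702, -0.025]
contact_force: [1.4, -0.2, 1.6]
gripper_width: 0.302
```

>>> drive_tool:
  series:
    - {"x": 0,"y": -1.4,"z": 0.5,"ax": 0,"ay": 0,"az": 0}
    - {"x": 0,"y": -2.4,"z": 0.8,"ax": 0,"ay": 0,"az": 0}
    - {"x": 0,"y": -2.4,"z": 0.8,"ax": 0,"ay": 0,"az": 0}

```text
time: 4.85
tool_pos: [0.5663, -0.2905, 0.1236]
tool_rot: [0.708, 0.024, 0.705, -0.027]
contact_force: [0.1, -0.6, 0.5]
gripper_width: -0.001
```

```bash
python3 -c "
from h import *
plan(.047,-.21,.022)
for n in ('side','top'):
    f=cams.grab_frame(n); cv2.imwrite(f'pics/{n}5.png',cv2.resize(f['img'][185:350,220:450],None,fx=3.4,fy=3.4) if n=='top' else cv2.resize(f['img'][170:380,210:440],None,fx=2.8,fy=2.8))"
```

```text
board now [ 0.0461 -0.2209] z 0.1236 F [ 0.1 -0.6  0.5] w -0.0 t 4.85
shift [4.063 0.451 0.018] rot [-0.043  0.048  0.038]
tool axes world
 [[ 0.004  0.072  0.997]
 [-0.004  0.997 -0.072]
 [-1.    -0.003  0.004]]
```

View pics/top5.png

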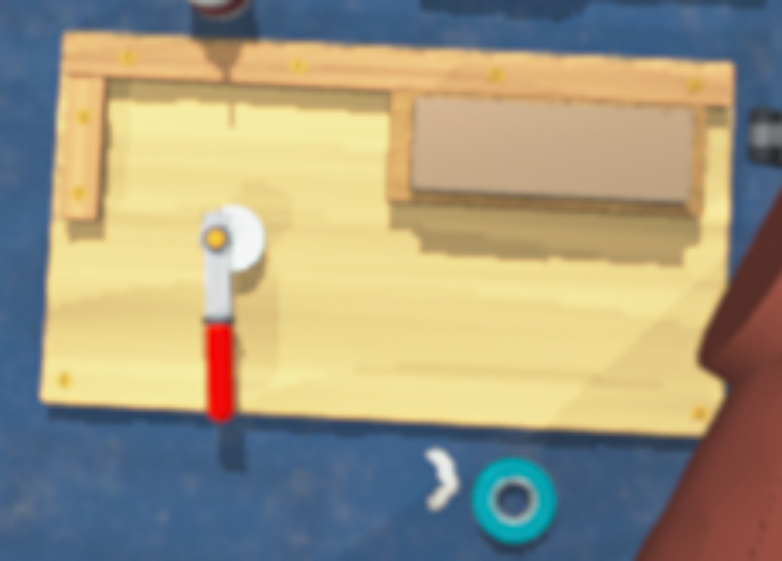

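View pics/side5.png

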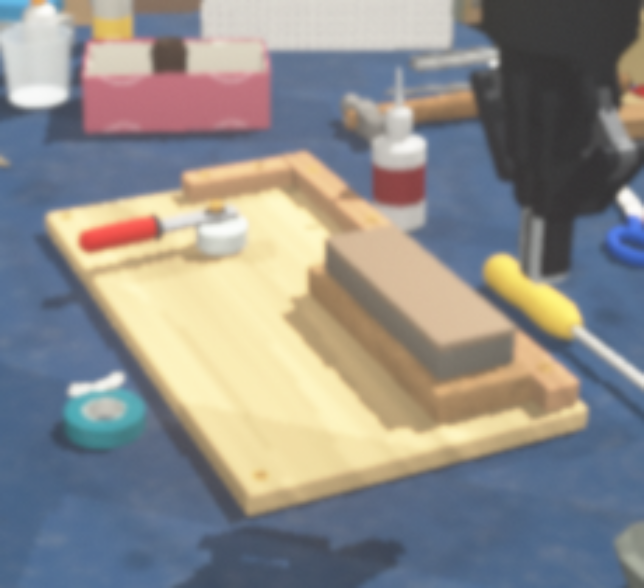

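>>> drive_tool:
  series:
    - {"x": 1.3,"y": 0,"z": 0,"ax": 0,"ay": 0,"az": 0}
    - {"x": 2.6,"y": 0,"z": 0,"ax": 0,"ay": 0,"az": 0}
    - {"x": 3.6,"y": 0,"z": 0,"ax": 0,"ay": 0,"az": 0}
    - {"x": 3.9,"y": 0,"z": 0,"ax": 0,"ay": 0,"az": 0}
    - {"x": 3.9,"y": 0,"z": 0,"ax": 0,"ay": 0,"az": 0}

```text
time: 5.37
tool_pos: [0.5626, -0.2829, 0.0219]
tool_rot: [0.705, 0.025, 0.708, -0.023]
contact_force: [-0.2, -0.0, 0.1]
gripper_width: -0.002
```

```bash
python3 -c "
from h import *
plan(.048,-.185,.025)"
```

```text
board now [ 0.0419 -0.2136] z 0.0219 F [-0.2 -0.   0.1] w -0.0 t 5.3667
shift [-0.122  1.145  0.245] rot [ 0.013 -0.057 -0.037]
tool axes world
 [[-0.005  0.067  0.998]
 [ 0.004  0.998 -0.067]
 [-1.     0.003 -0.005]]
```

>>> drive_tool:
  series:
    - {"x": -0.1,"y": 0.4,"z": 0.2,"ax": 0,"ay": 0,"az": 0}
    - {"x": -0.1,"y": 0.8,"z": 0.25,"ax": 0,"ay": 0,"az": 0}
    - {"x": -0.1,"y": 1.2,"z": 0.25,"ax": 0,"ay": 0,"az": 0}
    - {"x": -0.1,"y": 1.6,"z": 0.25,"ax": 0,"ay": 0,"az": 0}
    - {"x": -0.1,"y": 2.0,"z": 0.25,"ax": 0,"ay": 0,"az": 0}

```text
time: 5.78
tool_pos: [0.5759, -0.2366, 0.03]
tool_rot: [0.708, 0.022, 0.705, -0.025]
contact_force: [0.0, -6.1, 3.5]
gripper_width: 0.001
```

```bash
python3 -c "
from h import *
plan(.048,-.028,.025)"
```

```text
board now [ 0.052  -0.1665] z 0.03 F [ 0.  -6.1  3.5] w 0.0 t 5.7833
shift [ 0.175  5.54  -0.156] rot [0.012 0.046 0.049]
tool axes world
 [[ 0.004  0.067  0.998]
 [-0.005  0.998 -0.067]
 [-1.    -0.004  0.004]]
```

>>> drive_tool:
  series:
    - {"x": 0.15,"y": 0.4,"z": -0.12,"ax": 0,"ay": 0,"az": 0}
    - {"x": 0.15,"y": 0.8,"z": -0.12,"ax": 0,"ay": 0,"az": 0}
    - {"x": 0.15,"y": 1.2,"z": -0.12,"ax": 0,"ay": 0,"az": 0}
    - {"x": 0.15,"y": 1.6,"z": -0.12,"ax": 0,"ay": 0,"az": 0}
    - {"x": 0.15,"y": 2.0,"z": -0.12,"ax": 0,"ay": 0,"az": 0}

```text
time: 6.2
tool_pos: [0.578, -0.1887, 0.0285]
tool_rot: [0.709, 0.021, 0.704, -0.027]
contact_force: [-0.4, -9.7, 9.2]
gripper_width: 0.001
```

```bash
python3 -c "
from h import *
plan(.048,-.028,.025)
for n in ('side','top'):
    f=cams.grab_frame(n); cv2.imwrite(f'pics/{n}6.png',cv2.resize(f['img'][185:350,220:450],None,fx=3.4,fy=3.4) if n=='top' else cv2.resize(f['img'][170:380,210:440],None,fx=2.8,fy=2.8))"
```

```text
board now [ 0.0508 -0.1186] z 0.0285 F [-0.4 -9.7  9.2] w 0.0 t 6.2
shift [ 0.11   3.626 -0.11 ] rot [0.007 0.092 0.087]
tool axes world
 [[ 0.008  0.068  0.998]
 [-0.008  0.998 -0.068]
 [-1.    -0.008  0.008]]
```

View pics/top6.png

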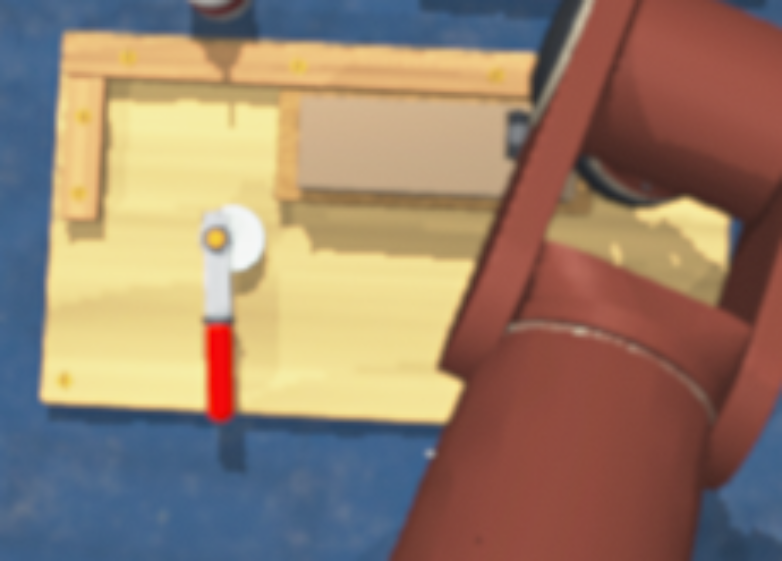

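View pics/side6.png

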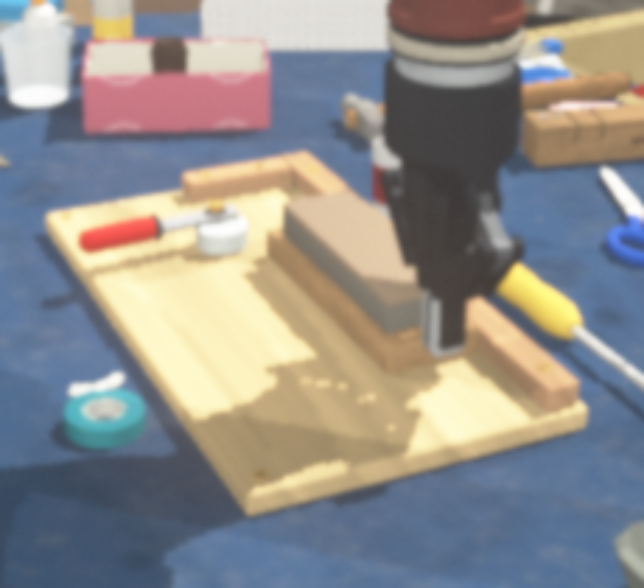

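>>> drive_tool:
  series:
    - {"x": 0.1,"y": 0.4,"z": -0.05,"ax": 0,"ay": 0,"az": 0}
    - {"x": 0.1,"y": 0.8,"z": -0.05,"ax": 0,"ay": 0,"az": 0}
    - {"x": 0.1,"y": 1.2,"z": -0.05,"ax": 0,"ay": 0,"az": 0}
    - {"x": 0.1,"y": 1.6,"z": -0.05,"ax": 0,"ay": 0,"az": 0}
    - {"x": 0.1,"y": 2.0,"z": -0.05,"ax": 0,"ay": 0,"az": 0}

```text
time: 6.72
tool_pos: [0.5823, -0.1406, 0.0285]
tool_rot: [0.711, 0.02, 0.702, -0.028]
contact_force: [-0.7, -14.5, 15.1]
gripper_width: -0.004
```

```bash
python3 -c "
from h import *
plan(.048,-.028,.025)
for n in ('side','top'):
    f=cams.grab_frame(n); cv2.imwrite(f'pics/{n}7.png',cv2.resize(f['img'][185:350,220:450],None,fx=3.4,fy=3.4) if n=='top' else cv2.resize(f['img'][170:380,210:440],None,fx=2.8,fy=2.8))"
```

```text
board now [ 0.0518 -0.0703] z 0.0285 F [ -0.7 -14.5  15.1] w -0.0 t 6.7167
shift [ 0.119  1.693 -0.153] rot [0.01  0.148 0.123]
tool axes world
 [[ 0.012  0.068  0.998]
 [-0.012  0.998 -0.068]
 [-1.    -0.011  0.013]]
```

View pics/top7.png

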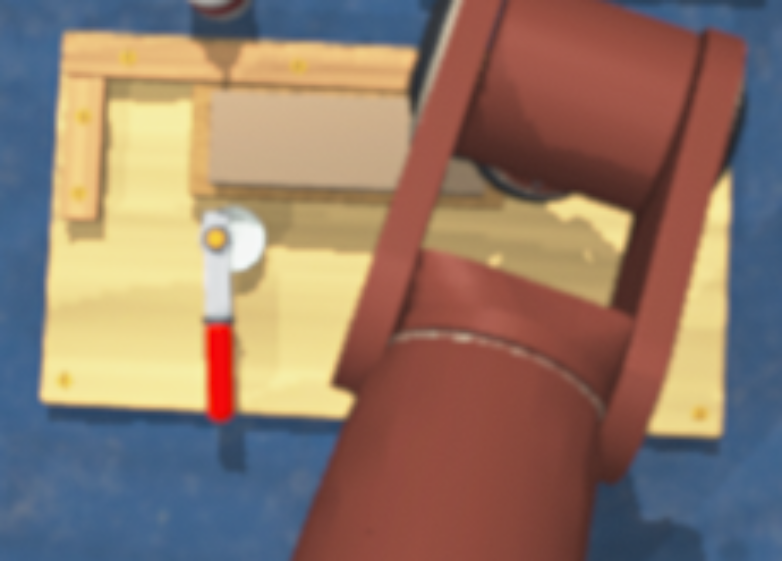

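>>> drive_tool:
  series:
    - {"x": -0.15,"y": 0.4,"z": -0.1,"ax": 0,"ay": 0,"az": 0}
    - {"x": -0.15,"y": 0.8,"z": -0.1,"ax": 0,"ay": 0,"az": 0}
    - {"x": -0.15,"y": 1.2,"z": -0.1,"ax": 0,"ay": 0,"az": 0}
    - {"x": -0.15,"y": 1.5,"z": -0.1,"ax": 0,"ay": 0,"az": 0}

```text
time: 7.15
tool_pos: [0.5796, -0.0998, 0.0286]
tool_rot: [0.709, 0.022, 0.704, -0.026]
contact_force: [0.5, -8.8, 8.8]
gripper_width: -0.003
```

```bash
python3 -c "
from h import *
plan(.048,-.028,.025)
for n in ('side','top'):
    f=cams.grab_frame(n); cv2.imwrite(f'pics/{n}8.png',cv2.resize(f['img'][185:350,220:450],None,fx=3.4,fy=3.4) if n=='top' else cv2.resize(f['img'][170:380,210:440],None,fx=2.8,fy=2.8))"
```

```text
board now [ 0.0463 -0.0298] z 0.0286 F [ 0.5 -8.8  8.8] w -0.0 t 7.15
shift [0.142 0.072 0.066] rot [0.012 0.074 0.061]
tool axes world
 [[ 0.006  0.067  0.998]
 [-0.006  0.998 -0.067]
 [-1.    -0.005  0.006]]
```

View pics/top8.png

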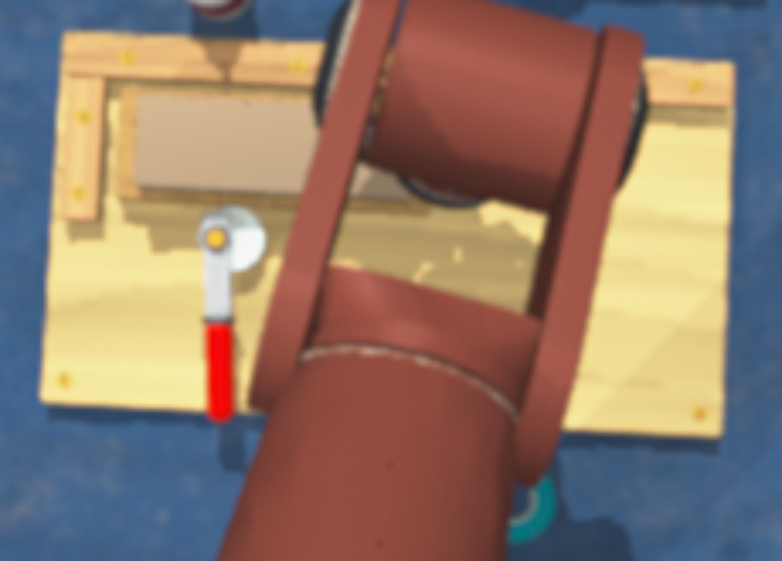

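>>> drive_tool:
  series:
    - {"x": 0,"y": 0.2,"z": -0.2,"ax": 0,"ay": 0,"az": 0}
    - {"x": 0,"y": 0.35,"z": -0.2,"ax": 0,"ay": 0,"az": 0}

```text
time: 7.42
tool_pos: [0.5753, -0.0911, 0.0285]
tool_rot: [0.709, 0.022, 0.704, -0.026]
contact_force: [0.2, -10.2, 7.5]
gripper_width: -0.002
```

>>> drive_tool:
  series:
    - {"x": 0,"y": 0.1,"z": 0,"ax": 0,"ay": 0,"az": 0}
    - {"x": 0,"y": 0.15,"z": 0,"ax": 0,"ay": 0,"az": 0}

```text
time: 7.58
tool_pos: [0.5755, -0.0899, 0.0285]
tool_rot: [0.709, 0.019, 0.704, -0.028]
contact_force: [-0.9, -20.8, 6.9]
gripper_width: 0.0
```

```bash
python3 -c "
from h import *
plan(.048,-.028,.025)
for n in ('side','top'):
    f=cams.grab_frame(n); cv2.imwrite(f'pics/{n}9.png',cv2.resize(f['img'][185:260,220:350],None,fx=6,fy=6) if n=='top' else cv2.resize(f['img'][170:380,210:440],None,fx=2.8,fy=2.8))"
```

```text
board now [ 0.0416 -0.0202] z 0.0285 F [ -0.9 -20.8   6.9] w 0.0 t 7.5833
shift [ 0.147 -0.309  0.256] rot [0.023 0.081 0.13 ]
tool axes world
 [[ 0.006  0.066  0.998]
 [-0.012  0.998 -0.066]
 [-1.    -0.011  0.007]]
```

View pics/top9.png

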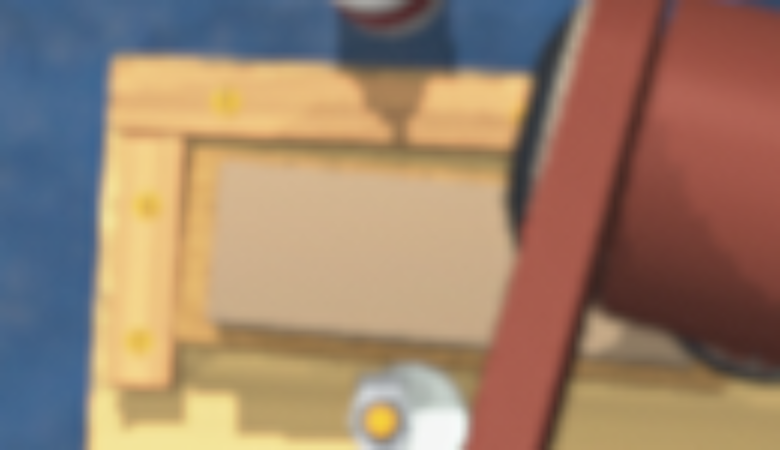

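>>> drive_tool:
  series:
    - {"x": -0.2,"y": -0.8,"z": 0,"ax": 0,"ay": 0,"az": 0}
    - {"x": -1.6,"y": -1.0,"z": -0.2,"ax": 0,"ay": 0,"az": 0}
    - {"x": -3.1,"y": -0.8,"z": -0.6,"ax": 0,"ay": 0,"az": 0}
    - {"x": -3.6,"y": 0.2,"z": -1.8,"ax": 0,"ay": 0,"az": 0}
    - {"x": -3.6,"y": 1.2,"z": -3.0,"ax": 0,"ay": 0,"az": 0}

```text
time: 8.1
tool_pos: [0.5025, -0.0503, 0.1202]
tool_rot: [0.71, 0.025, 0.704, -0.025]
contact_force: [0.7, 1.1, 0.7]
gripper_width: -0.004
```

>>> drive_tool:
  series:
    - {"x": 0,"y": 0.4,"z": -0.5,"ax": 0,"ay": 0,"az": 0}
    - {"x": 0,"y": 0.8,"z": -0.8,"ax": 0,"ay": 0,"az": 0}
    - {"x": 0,"y": 0.8,"z": -0.8,"ax": 0,"ay": 0,"az": 0}
  hand: 0.5

```text
time: 8.35
tool_pos: [0.4799, -0.0268, 0.1144]
tool_rot: [0.706, 0.024, 0.707, -0.023]
contact_force: [-0.5, -0.2, -0.5]
gripper_width: 0.415
```

```bash
python3 -c "
from h import *
plan(-.04,.028,.018)
for n in ('side','top'):
    f=cams.grab_frame(n); cv2.imwrite(f'pics/{n}10.png',cv2.resize(f['img'][185:350,220:450],None,fx=3.4,fy=3.4) if n=='top' else cv2.resize(f['img'][170:380,210:440],None,fx=2.8,fy=2.8))"
```

```text
board now [-0.0581  0.0362] z 0.1144 F [-0.5 -0.2 -0.5] w 0.42 t 8.35
shift [ 3.856 -0.334  0.728] rot [ 0.027 -0.012 -0.014]
tool axes world
 [[-0.001  0.066  0.998]
 [ 0.001  0.998 -0.066]
 [-1.     0.001 -0.001]]
```

View pics/side10.png

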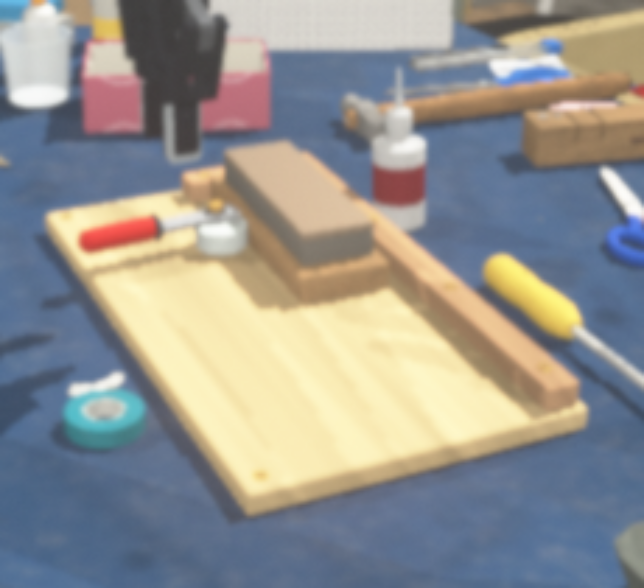

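View pics/top10.png

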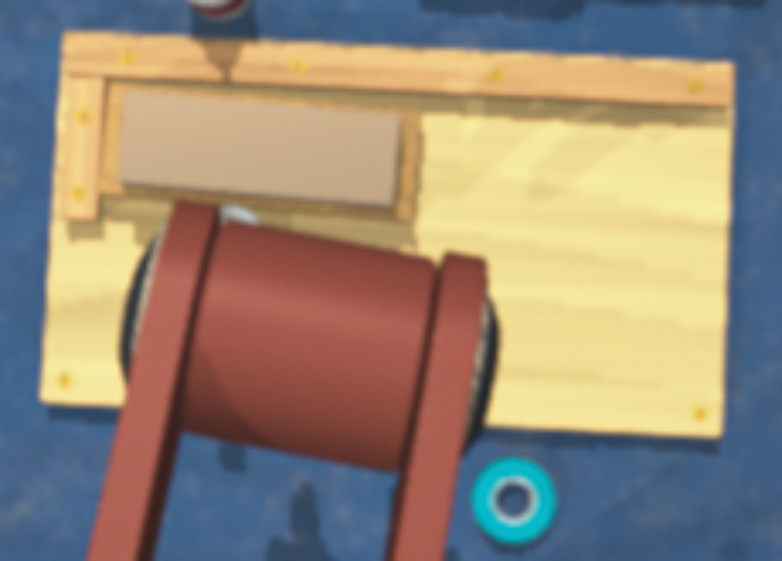

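>>> drive_tool:
  series:
    - {"x": 1.3,"y": -0.5,"z": 0.2,"ax": 0,"ay": 0,"az": 0}
    - {"x": 2.6,"y": -0.5,"z": 0.2,"ax": 0,"ay": 0,"az": 0}
    - {"x": 3.5,"y": -0.5,"z": 0.2,"ax": 0,"ay": 0,"az": 0}
    - {"x": 3.8,"y": -0.5,"z": 0.2,"ax": 0,"ay": 0,"az": 0}
    - {"x": 3.8,"y": -0.5,"z": 0.2,"ax": 0,"ay": 0,"az": 0}

```text
time: 8.87
tool_pos: [0.4841, -0.0421, 0.0174]
tool_rot: [0.705, 0.025, 0.709, -0.024]
contact_force: [0.6, -0.2, 0.7]
gripper_width: 0.5
```

```bash
python3 -c "
from h import *
plan(-.0,.025,.018)
f=cams.grab_frame('side'); cv2.imwrite('pics/side11.png',cv2.resize(f['img'][170:380,210:440],None,fx=2.8,fy=2.8))"
```

```text
board now [-0.0529  0.0213] z 0.0174 F [ 0.6 -0.2  0.7] w 0.5 t 8.8667
shift [-0.035  0.151  2.115] rot [-0.009 -0.064 -0.011]
tool axes world
 [[-0.005  0.069  0.998]
 [ 0.001  0.998 -0.069]
 [-1.     0.001 -0.006]]
```

View pics/side11.png

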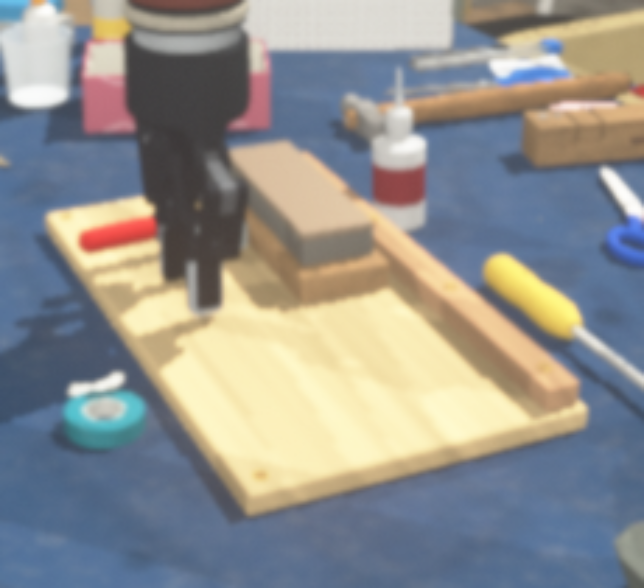

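>>> drive_tool:
  series:
    - {"x": -0.05,"y": 0,"z": 0.5,"ax": 0,"ay": 0,"az": 0}
    - {"x": -0.05,"y": 0,"z": 1.0,"ax": 0,"ay": 0,"az": 0}
    - {"x": -0.05,"y": 0,"z": 1.5,"ax": 0,"ay": 0,"az": 0}
    - {"x": -0.05,"y": 0,"z": 1.8,"ax": 0,"ay": 0,"az": 0}
    - {"x": -0.05,"y": 0,"z": 2.1,"ax": 0,"ay": 0,"az": 0}

```text
time: 9.33
tool_pos: [0.5396, -0.0462, 0.0232]
tool_rot: [0.707, 0.024, 0.706, -0.025]
contact_force: [-3.2, -1.2, 2.3]
gripper_width: 0.501
```

>>> drive_tool:
  series:
    - {"x": -0.05,"y": 0,"z": 0.15,"ax": 0,"ay": 0,"az": 0}
    - {"x": -0.05,"y": 0,"z": 0.3,"ax": 0,"ay": 0,"az": 0}

```text
time: 9.5
tool_pos: [0.5433, -0.0464, 0.0228]
tool_rot: [0.704, 0.023, 0.709, -0.024]
contact_force: [-18.5, -2.1, 14.3]
gripper_width: 0.501
```

```bash
python3 -c "
from h import *
plan(-.0,.025,.018)
f=cams.grab_frame('top'); cv2.imwrite('pics/top12.png',cv2.resize(f['img'][185:350,220:450],None,fx=3.4,fy=3.4))"
```

```text
board now [0.0065 0.021 ] z 0.0228 F [-18.5  -2.1  14.3] w 0.5 t 9.5
shift [ 0.192  0.16  -0.258] rot [ 0.016 -0.085  0.01 ]
tool axes world
 [[-0.007  0.067  0.998]
 [-0.     0.998 -0.067]
 [-1.    -0.001 -0.007]]
```

View pics/top12.png

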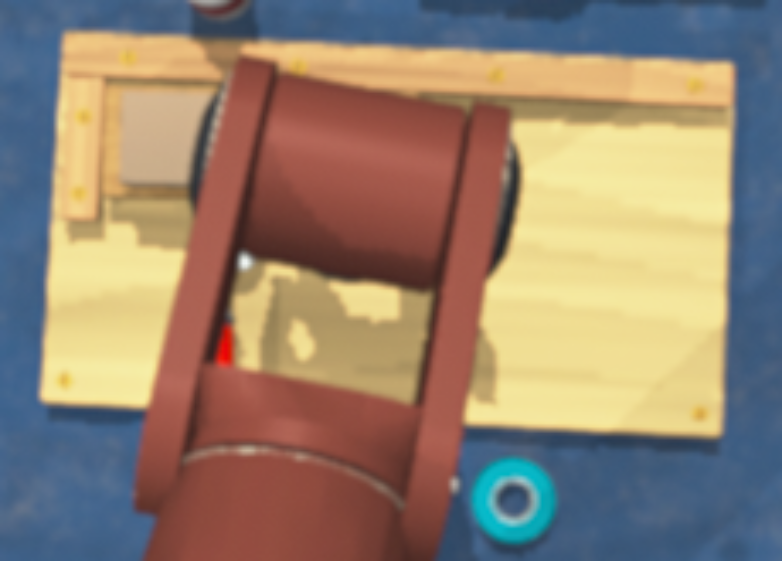

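>>> drive_tool:
  series:
    - {"x": -0.1,"y": 0,"z": -0.8,"ax": 0,"ay": 0,"az": 0}
    - {"x": -1.6,"y": 0,"z": -1.2,"ax": 0,"ay": 0,"az": 0}
    - {"x": -3.2,"y": -0.6,"z": -1.0,"ax": 0,"ay": 0,"az": 0}
    - {"x": -3.8,"y": -1.8,"z": 0,"ax": 0,"ay": 0,"az": 0}
    - {"x": -3.8,"y": -3.2,"z": 0.8,"ax": 0,"ay": 0,"az": 0}
  hand: 0

```text
time: 9.97
tool_pos: [0.5642, -0.128, 0.1248]
tool_rot: [0.711, 0.022, 0.702, -0.024]
contact_force: [1.2, -0.3, 0.3]
gripper_width: -0.001
```

>>> drive_tool:
  series:
    - {"x": 0,"y": -0.8,"z": 0.5,"ax": 0,"ay": 0,"az": 0}
    - {"x": 0,"y": -1.2,"z": 0.7,"ax": 0,"ay": 0,"az": 0}
    - {"x": 0,"y": -1.2,"z": 0.7,"ax": 0,"ay": 0,"az": 0}

```text
time: 10.22
tool_pos: [0.5761, -0.1602, 0.118]
tool_rot: [0.707, 0.025, 0.706, -0.025]
contact_force: [-0.8, -0.5, -1.3]
gripper_width: -0.001
```

```bash
python3 -c "
from h import *
plan(.047,-.06,.025)
f=cams.grab_frame('top'); cv2.imwrite('pics/top13.png',cv2.resize(f['img'][185:260,225:355],None,fx=6,fy=6,interpolation=cv2.INTER_CUBIC))
f=cams.grab_frame('side'); cv2.imwrite('pics/side13.png',cv2.resize(f['img'][200:300,250:400],None,fx=5,fy=5,interpolation=cv2.INTER_CUBIC))"
```

```text
board now [ 0.047  -0.0903] z 0.118 F [-0.8 -0.5 -1.3] w -0.0 t 10.2167
shift [ 3.718  1.213 -0.006] rot [-0.027  0.013  0.003]
tool axes world
 [[ 0.001  0.071  0.997]
 [-0.     0.997 -0.071]
 [-1.    -0.     0.001]]
```

View pics/top13.png

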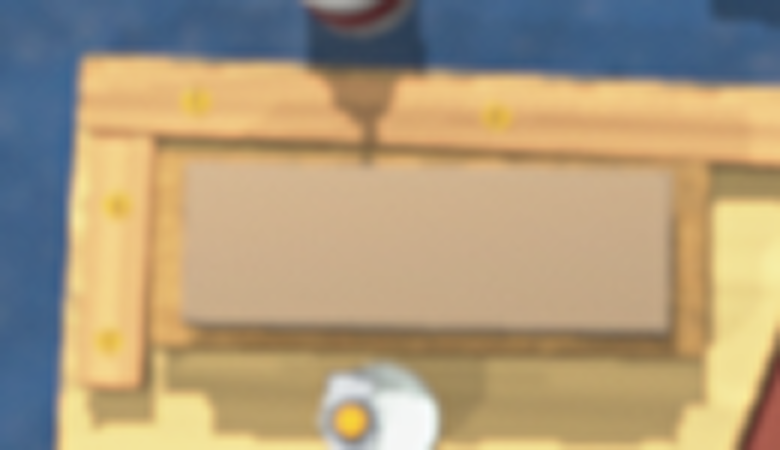

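View pics/side13.png

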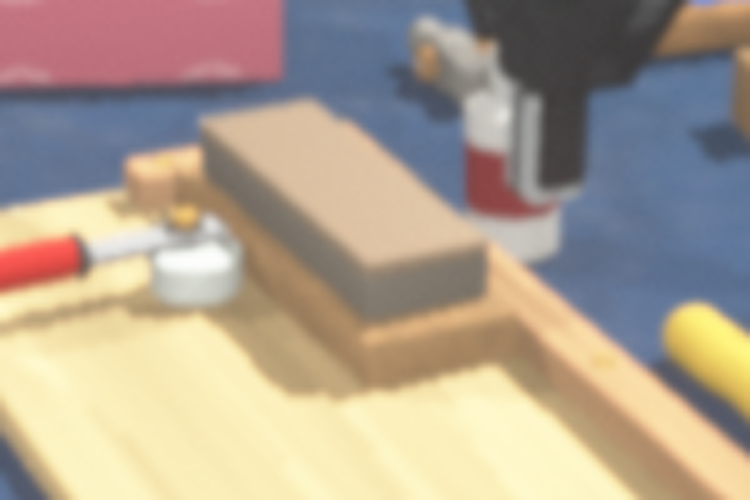

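```bash
python3 -c "
from h import *
f=cams.grab_frame('top')
g=lambda u,v,z:w2b(onz(f,(225+(u+.5)/6-.5,185+(v+.5)/6-.5),z)).round(4)
for n,u,v,z in [('stoneTL',186,162,.059),('TR',672,168,.059),('BR',668,332,.059),('BL',183,322,.059),('restRback',709,166,.035),('restRfront',702,353,.035),('restLfront',156,346,.035),('stop',156,138,.031),('stopf',145,385,.031),('fence',156,138,.031),('fenceR',775,163,.031)]: print(n,g(u,v,z))
"
```

```text
stoneTL [0.0685 0.1483]
TR [ 0.0735 -0.0005]
BR [ 0.0232 -0.0015]
BL [0.0194 0.1465]
restRback [ 0.0776 -0.0126]
restRfront [ 0.0189 -0.013 ]
restLfront [0.0131 0.1575]
stop [0.0789 0.1616]
stopf [0.0009 0.1607]
fence [0.0789 0.1616]
fenceR [ 0.08   -0.0335]
```

>>> drive_tool:
  series:
    - {"x": 0,"y": 1.2,"z": -0.9,"ax": 0,"ay": 0,"az": 0}
    - {"x": 0,"y": 2.4,"z": -1.8,"ax": 0,"ay": 0,"az": 0}
    - {"x": 0,"y": 3.7,"z": -2.7,"ax": 0,"ay": 0,"az": 0}
    - {"x": 0,"y": 5.1,"z": -3.4,"ax": 0,"ay": 0,"az": 0}
    - {"x": 0,"y": 6.6,"z": -3.7,"ax": 0,"ay": 0,"az": 0}

```text
time: 10.78
tool_pos: [0.4909, 0.015, 0.1164]
tool_rot: [0.706, 0.024, 0.707, -0.024]
contact_force: [0.4, 0.4, 0.4]
gripper_width: 0.003
```

>>> drive_tool:
  series:
    - {"x": 0,"y": 1.4,"z": 0,"ax": 0,"ay": 0,"az": 0}
    - {"x": 0,"y": 2.5,"z": 0,"ax": 0,"ay": 0,"az": 0}
    - {"x": 0.8,"y": 2.5,"z": 0,"ax": 0,"ay": 0,"az": 0}
    - {"x": 1.6,"y": 2.5,"z": 0,"ax": 0,"ay": 0,"az": 0}
    - {"x": 1.6,"y": 2.5,"z": 0,"ax": 0,"ay": 0,"az": 0}

```text
time: 11.2
tool_pos: [0.4941, 0.0767, 0.0731]
tool_rot: [0.704, 0.023, 0.71, -0.023]
contact_force: [-0.4, -0.4, -0.8]
gripper_width: -0.002
```

```bash
python3 -c "
from h import *
plan(-.045,.138,.026)
for n in ('side','top'):
    f=cams.grab_frame(n); cv2.imwrite(f'pics/{n}14.png',cv2.resize(f['img'][185:350,220:450],None,fx=3.4,fy=3.4) if n=='top' else cv2.resize(f['img'][170:380,210:440],None,fx=2.8,fy=2.8))"
```

```text
board now [-0.051   0.1404] z 0.0731 F [-0.4 -0.4 -0.8] w -0.0 t 11.2
shift [ 1.884 -0.098  0.256] rot [ 0.036 -0.095  0.004]
tool axes world
 [[-0.008  0.065  0.998]
 [ 0.     0.998 -0.065]
 [-1.    -0.    -0.008]]
```

View pics/side14.png

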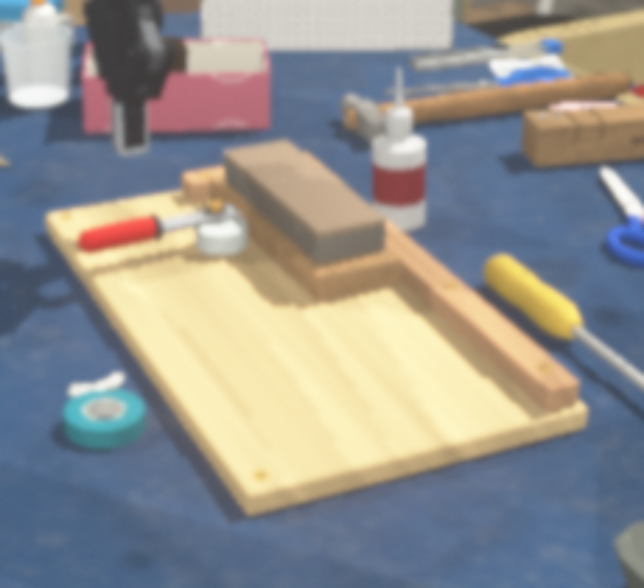

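>>> drive_tool:
  series:
    - {"x": 0.8,"y": -0.05,"z": 0,"ax": 0,"ay": 0,"az": 0}
    - {"x": 1.5,"y": -0.05,"z": 0,"ax": 0,"ay": 0,"az": 0}
    - {"x": 1.85,"y": -0.05,"z": 0,"ax": 0,"ay": 0,"az": 0}
    - {"x": 1.85,"y": -0.05,"z": 0.4,"ax": 0,"ay": 0,"az": 0}
    - {"x": 1.85,"y": -0.05,"z": 0.8,"ax": 0,"ay": 0,"az": 0}

```text
time: 11.72
tool_pos: [0.5192, 0.0722, 0.0319]
tool_rot: [0.707, 0.024, 0.707, -0.024]
contact_force: [0.3, 0.2, 1.3]
gripper_width: -0.0
```

>>> drive_tool:
  series:
    - {"x": -0.1,"y": 0,"z": 0.4,"ax": 0,"ay": 0,"az": 0}
    - {"x": -0.1,"y": 0,"z": 0.8,"ax": 0,"ay": 0,"az": 0}
    - {"x": -0.1,"y": 0,"z": 1.0,"ax": 0,"ay": 0,"az": 0}

```text
time: 11.97
tool_pos: [0.5467, 0.0703, 0.0358]
tool_rot: [0.708, 0.024, 0.705, -0.024]
contact_force: [0.1, 0.8, -0.0]
gripper_width: 0.0
```

```bash
python3 -c "
from h import *
plan(.0065,.138,.026)"
```

```text
board now [0.0019 0.1377] z 0.0358 F [ 0.1  0.8 -0. ] w 0.0 t 11.9667
shift [0.392 0.014 0.183] rot [-0.004  0.046 -0.003]
tool axes world
 [[ 0.004  0.069  0.998]
 [-0.     0.998 -0.069]
 [-1.     0.     0.004]]
```

>>> drive_tool:
  series:
    - {"x": 0,"y": 0,"z": -0.4,"ax": 0,"ay": 0,"az": 0}
    - {"x": 0.45,"y": 0,"z": -0.4,"ax": 0,"ay": 0,"az": 0}
    - {"x": 0.45,"y": 0,"z": -0.4,"ax": 0,"ay": 0,"az": 0}
    - {"x": 0.45,"y": 0,"z": -0.2,"ax": 0,"ay": 0,"az": 0}
    - {"x": 0.45,"y": 0,"z": 0,"ax": 0,"ay": 0,"az": 0}

```text
time: 12.38
tool_pos: [0.5429, 0.0706, 0.0219]
tool_rot: [0.706, 0.024, 0.707, -0.024]
contact_force: [0.2, 0.3, 0.3]
gripper_width: 0.001
```

>>> drive_tool:
  series:
    - {"x": 0,"y": 0,"z": 0.1,"ax": 0,"ay": 0,"az": 0}
    - {"x": 0,"y": 0,"z": 0.2,"ax": 0,"ay": 0,"az": 0}

```text
time: 12.55
tool_pos: [0.5489, 0.0702, 0.0228]
tool_rot: [0.707, 0.024, 0.707, -0.024]
contact_force: [-2.9, 1.4, 2.9]
gripper_width: 0.0
```

>>> drive_tool:
  series:
    - {"x": 0,"y": 0,"z": 0.1,"ax": 0,"ay": 0,"az": 0}
    - {"x": 0,"y": 0,"z": 0.2,"ax": 0,"ay": 0,"az": 0}

```text
time: 12.72
tool_pos: [0.553, 0.0702, 0.0225]
tool_rot: [0.706, 0.024, 0.707, -0.024]
contact_force: [-4.9, 1.7, 3.4]
gripper_width: -0.0
```

>>> drive_tool:
  series:
    - {"x": 0,"y": 0,"z": 0.08,"ax": 0,"ay": 0,"az": 0}
    - {"x": 0,"y": 0,"z": 0.12,"ax": 0,"ay": 0,"az": 0}

```text
time: 12.88
tool_pos: [0.553, 0.0701, 0.0221]
tool_rot: [0.703, 0.024, 0.71, -0.024]
contact_force: [-16.3, 2.4, 13.6]
gripper_width: -0.001
```

>>> drive_tool:
  series:
    - {"x": -0.1,"y": 0,"z": -0.8,"ax": 0,"ay": 0,"az": 0}
    - {"x": -0.1,"y": 0.3,"z": -1.8,"ax": 0,"ay": 0,"az": 0}
    - {"x": -0.1,"y": 0.3,"z": -3.0,"ax": 0,"ay": 0,"az": 0}
    - {"x": -0.1,"y": 0.3,"z": -3.7,"ax": 0,"ay": 0,"az": 0}
    - {"x": -0.1,"y": 0.3,"z": -3.7,"ax": 0,"ay": 0,"az": 0}

```text
time: 13.3
tool_pos: [0.4615, 0.0837, 0.0239]
tool_rot: [0.706, 0.024, 0.708, -0.024]
contact_force: [0.7, 0.1, -0.6]
gripper_width: -0.0
```

```bash
python3 -c "
from h import *
plan(-.075,.13,.026)
f=cams.grab_frame('top'); cv2.imwrite('pics/top15.png',cv2.resize(f['img'][185:320,225:355],None,fx=4.4,fy=4.4,interpolation=cv2.INTER_CUBIC));cv2.imwrite('pics/raw15.png',f['img'])
f=cams.grab_frame('side'); cv2.imwrite('pics/side15.png',cv2.resize(f['img'][170:320,230:410],None,fx=4,fy=4,interpolation=cv2.INTER_CUBIC))"
```

```text
board now [-0.0841  0.1452] z 0.0239 F [ 0.7  0.1 -0.6] w -0.0 t 13.3
shift [-0.086 -0.609  0.363] rot [ 0.011 -0.027  0.005]
tool axes world
 [[-0.002  0.068  0.998]
 [-0.     0.998 -0.068]
 [-1.    -0.    -0.002]]
```

View pics/top15.png

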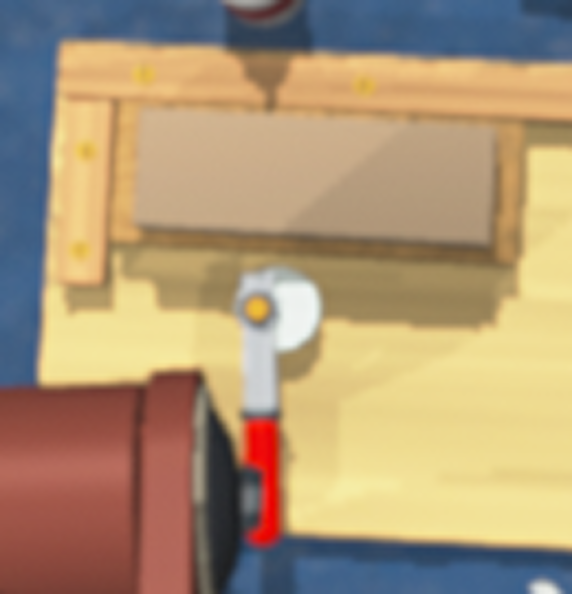

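View pics/side15.png

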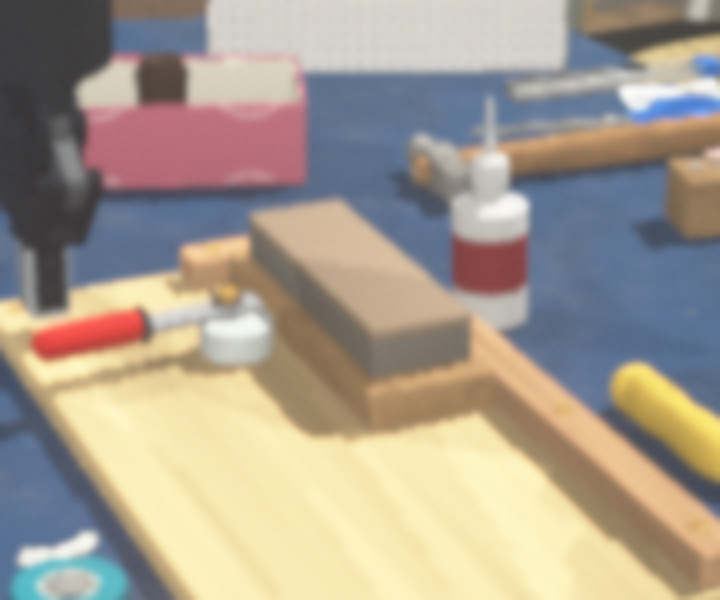

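```bash
python3 -c "
from h import *
f=cams.grab_frame('top')
k=4.4
g=lambda u,v,z:w2b(onz(f,(225+(u+.5)/k-.5,185+(v+.5)/k-.5),z)).round(4)
for n,u,v,z in [('stoneTL',138,107,.059),('TR',496,125,.059),('BR',491,245,.059),('BL',134,228,.059),('restRback',524,124,.035),('restRfront',516,262,.035),('restLfront',112,240,.035),('stop',112,100,.031),('stopf',104,284,.031),('fenceR',568,121,.031)]: print(n,g(u,v,z))
"
```

```text
stoneTL [0.0734 0.1478]
TR [ 0.0728 -0.0019]
BR [ 0.0226 -0.0021]
BL [0.0227 0.1467]
restRback [ 0.0767 -0.0145]
restRfront [ 0.0175 -0.0137]
restLfront [0.0188 0.1588]
stop [0.0793 0.1626]
stopf [1.000e-04 1.616e-01]
fenceR [ 0.0793 -0.0334]
```

>>> drive_tool:
  series:
    - {"x": -1.4,"y": 0,"z": 0,"ax": 0,"ay": 0,"az": 0}
    - {"x": -2.8,"y": 0,"z": 0,"ax": 0,"ay": 0,"az": 0}
    - {"x": -3.8,"y": -0.8,"z": 0.6,"ax": 0,"ay": 0,"az": 0}
    - {"x": -3.8,"y": -2.0,"z": 1.4,"ax": 0,"ay": 0,"az": 0}
    - {"x": -3.8,"y": -3.3,"z": 2.3,"ax": 0,"ay": 0,"az": 0}

```text
time: 13.87
tool_pos: [0.5202, -0.0038, 0.1239]
tool_rot: [0.709, 0.023, 0.704, -0.024]
contact_force: [0.9, 0.8, -0.1]
gripper_width: -0.0
```

>>> drive_tool:
  series:
    - {"x": 0,"y": -1.2,"z": 0.9,"ax": 0,"ay": 0,"az": 0}
    - {"x": 0,"y": -2.4,"z": 1.8,"ax": 0,"ay": 0,"az": 0}
    - {"x": 0,"y": -3.7,"z": 2.5,"ax": 0,"ay": 0,"az": 0}
    - {"x": 0,"y": -4.9,"z": 2.9,"ax": 0,"ay": 0,"az": 0}
    - {"x": 0,"y": -4.9,"z": 2.9,"ax": 0,"ay": 0,"az": 0}

```text
time: 14.28
tool_pos: [0.5833, -0.136, 0.1209]
tool_rot: [0.708, 0.025, 0.706, -0.027]
contact_force: [-0.1, -0.0, 0.3]
gripper_width: -0.002
```

```bash
python3 -c "
from h import *
plan(.048,-.05,.025)"
```

```text
board now [ 0.0525 -0.0656] z 0.1209 F [-0.1 -0.   0.3] w -0.0 t 14.2833
shift [ 3.834  0.637 -0.196] rot [-0.057  0.037  0.035]
tool axes world
 [[ 0.003  0.073  0.997]
 [-0.003  0.997 -0.073]
 [-1.    -0.003  0.003]]
```

>>> drive_tool:
  series:
    - {"x": 1.3,"y": 0,"z": -0.15,"ax": 0,"ay": 0,"az": 0}
    - {"x": 2.6,"y": 0,"z": -0.15,"ax": 0,"ay": 0,"az": 0}
    - {"x": 3.5,"y": 0,"z": -0.15,"ax": 0,"ay": 0,"az": 0}
    - {"x": 3.75,"y": 0,"z": -0.15,"ax": 0,"ay": 0,"az": 0}
    - {"x": 3.75,"y": 0,"z": -0.15,"ax": 0,"ay": 0,"az": 0}

```text
time: 14.7
tool_pos: [0.5754, -0.1292, 0.0238]
tool_rot: [0.705, 0.025, 0.708, -0.024]
contact_force: [-1.1, 0.1, 0.9]
gripper_width: -0.003
```

>>> drive_tool:
  series:
    - {"x": -0.05,"y": 0.3,"z": 0.05,"ax": 0,"ay": 0,"az": 0}
    - {"x": -0.05,"y": 0.6,"z": 0.05,"ax": 0,"ay": 0,"az": 0}
    - {"x": -0.05,"y": 0.9,"z": 0.05,"ax": 0,"ay": 0,"az": 0}
    - {"x": -0.05,"y": 1.1,"z": 0.05,"ax": 0,"ay": 0,"az": 0}

```text
time: 15.03
tool_pos: [0.5812, -0.1014, 0.0296]
tool_rot: [0.708, 0.024, 0.706, -0.024]
contact_force: [0.0, 0.9, -0.0]
gripper_width: -0.0
```

```bash
python3 -c "
from h import *
plan(.048,-.028,.025)"
```

```text
board now [ 0.048  -0.0313] z 0.0296 F [ 0.   0.9 -0. ] w -0.0 t 15.0333
shift [ 0.182  0.131 -0.001] rot [0.011 0.037 0.006]
tool axes world
 [[ 0.003  0.067  0.998]
 [-0.001  0.998 -0.067]
 [-1.    -0.001  0.003]]
```

Not in contact yet. I'll go lower and then creep in.

>>> drive_tool:
  series:
    - {"x": 0.2,"y": 0,"z": 0,"ax": 0,"ay": 0,"az": 0}
    - {"x": 0.2,"y": 0.1,"z": 0,"ax": 0,"ay": 0,"az": 0}
    - {"x": 0.2,"y": 0.2,"z": 0,"ax": 0,"ay": 0,"az": 0}

```text
time: 15.28
tool_pos: [0.5797, -0.0974, 0.0223]
tool_rot: [0.707, 0.024, 0.707, -0.024]
contact_force: [-0.6, -2.3, -0.5]
gripper_width: -0.002
```

>>> drive_tool:
  series:
    - {"x": 0,"y": 0.1,"z": 0,"ax": 0,"ay": 0,"az": 0}
    - {"x": 0,"y": 0.2,"z": 0,"ax": 0,"ay": 0,"az": 0}

```text
time: 15.45
tool_pos: [0.5807, -0.0961, 0.0229]
tool_rot: [0.707, 0.021, 0.706, -0.027]
contact_force: [-1.5, -19.5, -1.7]
gripper_width: -0.001
```

>>> drive_tool:
  series:
    - {"x": 0,"y": -0.8,"z": 0,"ax": 0,"ay": 0,"az": 0}
    - {"x": -1.4,"y": -1.2,"z": 0,"ax": 0,"ay": 0,"az": 0}
    - {"x": -2.8,"y": -1.8,"z": 0,"ax": 0,"ay": 0,"az": 0}
    - {"x": -4,"y": -2.4,"z": 0,"ax": 0,"ay": 0,"az": 0}
    - {"x": -4,"y": -2.4,"z": 0,"ax": 0,"ay": 0,"az": 0}

```text
time: 15.87
tool_pos: [0.5806, -0.1561, 0.1311]
tool_rot: [0.711, 0.023, 0.702, -0.027]
contact_force: [0.3, -0.5, 1.6]
gripper_width: 0.001
```

```bash
python3 -c "
from h import *
plan(.048,-.05,.025)
f=cams.grab_frame('top'); cv2.imwrite('pics/top16.png',cv2.resize(f['img'][185:260,225:355],None,fx=6,fy=6,interpolation=cv2.INTER_CUBIC))"
```

```text
board now [ 0.0512 -0.0859] z 0.1311 F [ 0.3 -0.5  1.6] w 0.0 t 15.8667
shift [ 4.234  1.456 -0.187] rot [-0.026  0.149  0.057]
tool axes world
 [[ 0.013  0.071  0.997]
 [-0.006  0.997 -0.071]
 [-1.    -0.005  0.013]]
```

View pics/top16.png

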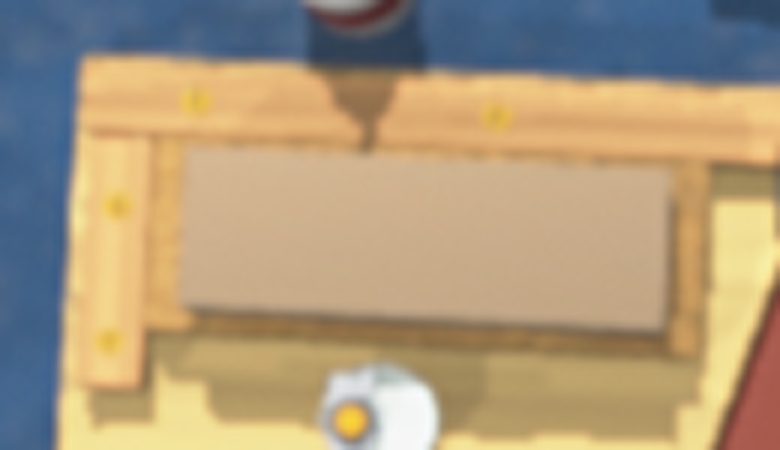

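>>> drive_tool:
  series:
    - {"x": 0,"y": 1.1,"z": -1.1,"ax": 0,"ay": 0,"az": 0}
    - {"x": 0,"y": 2.3,"z": -2.2,"ax": 0,"ay": 0,"az": 0}
    - {"x": 0,"y": 3.5,"z": -3.2,"ax": 0,"ay": 0,"az": 0}
    - {"x": 0,"y": 4.8,"z": -4.1,"ax": 0,"ay": 0,"az": 0}
    - {"x": 0,"y": 6.2,"z": -4.8,"ax": 0,"ay": 0,"az": 0}

```text
time: 16.33
tool_pos: [0.4644, 0.012, 0.1207]
tool_rot: [0.706, 0.025, 0.708, -0.024]
contact_force: [-0.1, 0.0, 0.6]
gripper_width: 0.001
```

>>> drive_tool:
  series:
    - {"x": 0,"y": 1.4,"z": -0.4,"ax": 0,"ay": 0,"az": 0}
    - {"x": 0,"y": 2.7,"z": -0.4,"ax": 0,"ay": 0,"az": 0}
    - {"x": 1.3,"y": 2.7,"z": -0.4,"ax": 0,"ay": 0,"az": 0}
    - {"x": 2.6,"y": 2.7,"z": -0.4,"ax": 0,"ay": 0,"az": 0}
    - {"x": 3.2,"y": 2.7,"z": -0.4,"ax": 0,"ay": 0,"az": 0}

```text
time: 16.75
tool_pos: [0.4581, 0.0798, 0.0379]
tool_rot: [0.704, 0.023, 0.709, -0.024]
contact_force: [-0.4, 0.3, -0.7]
gripper_width: -0.004
```

```bash
python3 -c "
from h import *
plan(-.08,.135,.026)
f=cams.grab_frame('top'); cv2.imwrite('pics/top17.png',cv2.resize(f['img'][185:320,225:355],None,fx=4.4,fy=4.4,interpolation=cv2.INTER_CUBIC))"
```

```text
board now [-0.0871  0.1411] z 0.0379 F [-0.4  0.3 -0.7] w -0.0 t 16.75
shift [ 0.474 -0.244  0.288] rot [ 0.023 -0.078  0.003]
tool axes world
 [[-0.007  0.066  0.998]
 [ 0.     0.998 -0.066]
 [-1.    -0.    -0.007]]
```

View pics/top17.png

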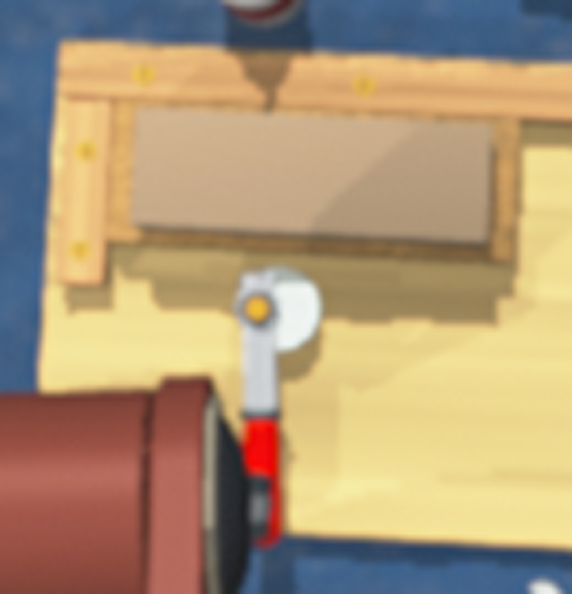

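```bash
python3 -c "
from h import *
p=w2b(sensors.state()['tool_pos'])
for a in [184,195,205,215,225,235,245,250,255,260,265,270,273]:
    t=np.radians(a);u=np.array([np.cos(t),np.sin(t)]);n=np.array([-u[1],u[0]])
    d=.0085+.011*abs(n[0])+.014*abs(n[1]); q=np.array([-.008,.095])+.072*u-d*n
    print(a,q.round(4),'y,z shift',((q-p)[::-1]/.025).round(2))
"
```

```text
184 [-0.0814  0.1132] y,z shift [-1.1  0.3]
195 [-0.084   0.1004] y,z shift [-1.61  0.2 ]
205 [-0.0842  0.088 ] y,z shift [-2.1   0.19]
215 [-0.0821  0.0752] y,z shift [-2.61  0.28]
225 [-0.0774  0.0626] y,z shift [-3.12  0.46]
235 [-0.0702  0.0507] y,z shift [-3.6   0.75]
245 [-0.0605  0.0401] y,z shift [-4.02  1.14]
250 [-0.0548  0.0354] y,z shift [-4.21  1.37]
255 [-0.0486  0.0313] y,z shift [-4.37  1.62]
260 [-0.0419  0.0279] y,z shift [-4.51  1.88]
265 [-0.0349  0.0251] y,z shift [-4.62  2.16]
270 [-0.0275  0.023 ] y,z shift [-4.7   2.46]
273 [-0.0244  0.022 ] y,z shift [-4.74  2.58]
```

>>> drive_tool:
  series:
    - {"x": 0.5,"y": 0,"z": 0.2,"ax": 0,"ay": 0,"az": 0}
    - {"x": 0.5,"y": -0.5,"z": 0.2,"ax": 0,"ay": 0,"az": 0}
    - {"x": 0.5,"y": -1.1,"z": 0.2,"ax": 0,"ay": 0,"az": 0}
    - {"x": 0.5,"y": -1.6,"z": 0.2,"ax": 0,"ay": 0,"az": 0}
    - {"x": 0.5,"y": -2.1,"z": 0.2,"ax": 0,"ay": 0,"az": 0}

```text
time: 17.22
tool_pos: [0.4629, 0.0265, 0.0298]
tool_rot: [0.707, 0.025, 0.707, -0.023]
contact_force: [0.8, 3.6, -0.2]
gripper_width: 0.0
```

```bash
python3 -c "
from h import *
plan(-.0774,.0626,.026)
f=cams.grab_frame('top'); cv2.imwrite('pics/top18.png',cv2.resize(f['img'][185:320,225:355],None,fx=4.4,fy=4.4,interpolation=cv2.INTER_CUBIC))
f=cams.grab_frame('side'); cv2.imwrite('pics/side18.png',cv2.resize(f['img'][170:320,230:410],None,fx=4,fy=4,interpolation=cv2.INTER_CUBIC))"
```

```text
board now [-0.0787  0.0882] z 0.0298 F [ 0.8  3.6 -0.2] w 0.0 t 17.2167
shift [ 0.151 -1.024  0.054] rot [-0.005 -0.006 -0.028]
tool axes world
 [[-0.     0.069  0.998]
 [ 0.002  0.998 -0.069]
 [-1.     0.002 -0.   ]]
```

View pics/side18.png

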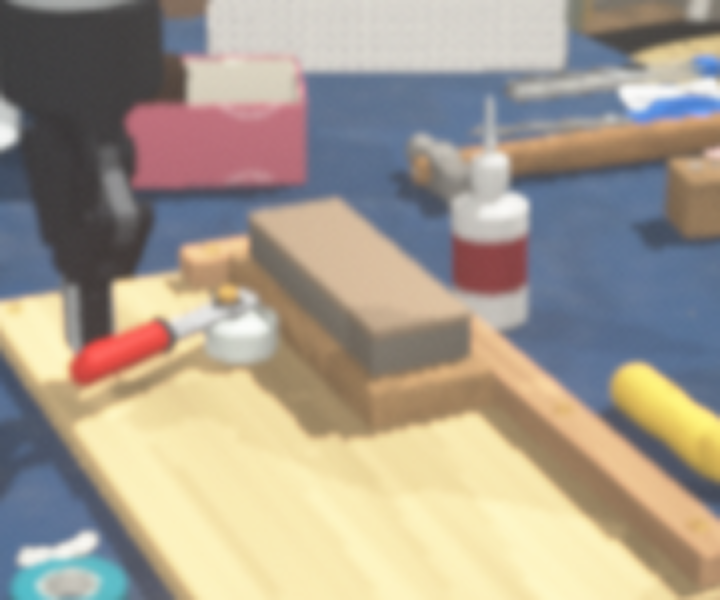

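>>> drive_tool:
  series:
    - {"x": 0.15,"y": -0.5,"z": -0.1,"ax": 0,"ay": 0,"az": 0}
    - {"x": 0.15,"y": -0.8,"z": 0,"ax": 0,"ay": 0,"az": 0}
    - {"x": 0.15,"y": -1.1,"z": 0.1,"ax": 0,"ay": 0,"az": 0}
    - {"x": 0.15,"y": -1.5,"z": 0.35,"ax": 0,"ay": 0,"az": 0}
    - {"x": 0.15,"y": -1.9,"z": 0.7,"ax": 0,"ay": 0,"az": 0}

```text
time: 17.73
tool_pos: [0.4772, -0.0228, 0.026]
tool_rot: [0.706, 0.024, 0.707, -0.024]
contact_force: [-0.7, 3.0, -0.3]
gripper_width: -0.001
```

```bash
python3 -c "
from h import *
plan(-.0275,.023,.026)
f=cams.grab_frame('top'); cv2.imwrite('pics/top19.png',cv2.resize(f['img'][185:320,225:355],None,fx=4.4,fy=4.4,interpolation=cv2.INTER_CUBIC))
f=cams.grab_frame('side'); cv2.imwrite('pics/side19.png',cv2.resize(f['img'][170:320,230:410],None,fx=4,fy=4,interpolation=cv2.INTER_CUBIC))"
```

```text
board now [-0.0611  0.04  ] z 0.026 F [-0.7  3.  -0.3] w -0.0 t 17.7333
shift [-0.003 -0.68   1.343] rot [ 0.006 -0.016 -0.007]
tool axes world
 [[-0.001  0.068  0.998]
 [ 0.001  0.998 -0.068]
 [-1.     0.001 -0.001]]
```

View pics/side19.png

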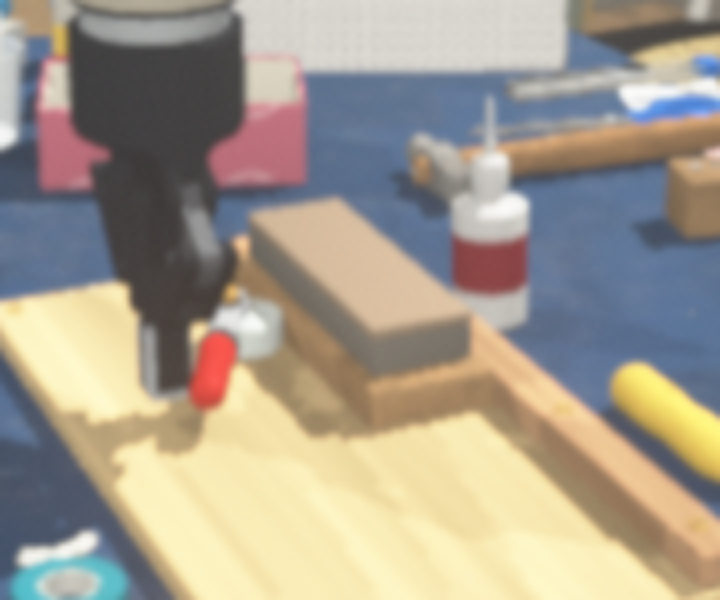

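View pics/top19.png

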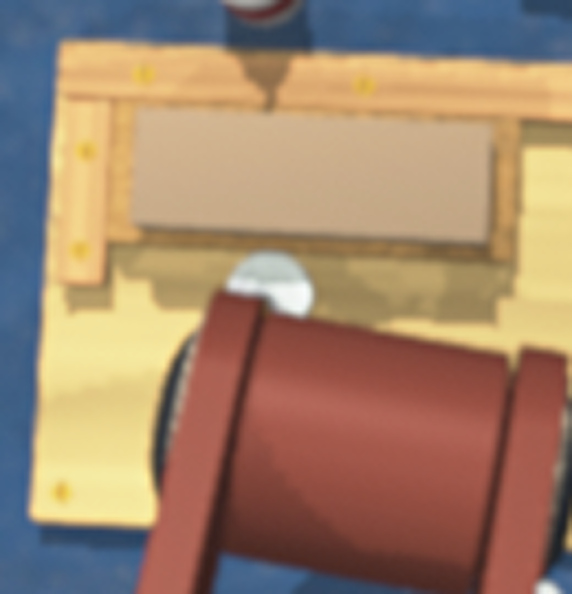

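>>> drive_tool:
  series:
    - {"x": 0,"y": -0.2,"z": 0.25,"ax": 0,"ay": 0,"az": 0}
    - {"x": 0,"y": -0.35,"z": 0.5,"ax": 0,"ay": 0,"az": 0}
    - {"x": 0,"y": -0.5,"z": 0.75,"ax": 0,"ay": 0,"az": 0}
    - {"x": 0,"y": -0.6,"z": 1.0,"ax": 0,"ay": 0,"az": 0}

```text
time: 18.17
tool_pos: [0.4992, -0.0379, 0.0253]
tool_rot: [0.704, 0.026, 0.709, -0.023]
contact_force: [-10.8, 9.8, 6.4]
gripper_width: -0.005
```

>>> drive_tool:
  series:
    - {"x": 0,"y": -0.05,"z": 0.15,"ax": 0,"ay": 0,"az": 0}
    - {"x": 0,"y": -0.1,"z": 0.3,"ax": 0,"ay": 0,"az": 0}

```text
time: 18.33
tool_pos: [0.5053, -0.0407, 0.0247]
tool_rot: [0.703, 0.025, 0.71, -0.023]
contact_force: [-9.7, 9.0, 7.4]
gripper_width: -0.001
```

```bash
python3 -c "
from h import *
plan(-.0275,.023,.026)
f=cams.grab_frame('top'); cv2.imwrite('pics/top20.png',cv2.resize(f['img'][185:320,225:355],None,fx=4.4,fy=4.4,interpolation=cv2.INTER_CUBIC))
f=cams.grab_frame('side'); cv2.imwrite('pics/side20.png',cv2.resize(f['img'][170:320,230:410],None,fx=4,fy=4,interpolation=cv2.INTER_CUBIC))"
```

```text
board now [-0.0318  0.0241] z 0.0247 F [-9.7  9.   7.4] w -0.0 t 18.3333
shift [-0.052 -0.043  0.172] rot [ 0.003 -0.122 -0.039]
tool axes world
 [[-0.01   0.068  0.998]
 [ 0.004  0.998 -0.068]
 [-1.     0.003 -0.011]]
```

View pics/side20.png

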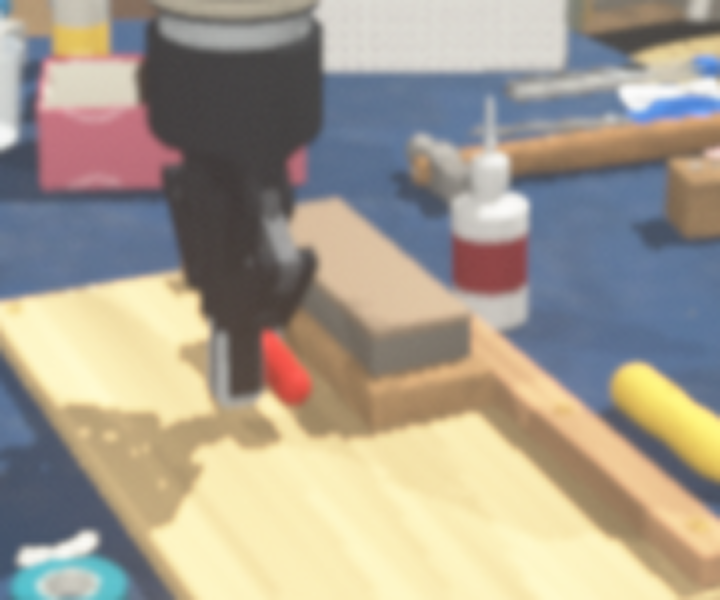

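>>> drive_tool:
  series:
    - {"x": 0,"y": 0,"z": 0.12,"ax": 0,"ay": 0,"az": 0}
    - {"x": 0,"y": 0,"z": 0.24,"ax": 0,"ay": 0,"az": 0}

```text
time: 18.6
tool_pos: [0.5105, -0.042, 0.0246]
tool_rot: [0.702, 0.024, 0.711, -0.023]
contact_force: [-13.0, 2.1, 7.6]
gripper_width: -0.0
```

>>> drive_tool:
  series:
    - {"x": 0,"y": 0,"z": 0.1,"ax": 0,"ay": 0,"az": 0}
    - {"x": 0,"y": 0,"z": 0.1,"ax": 0,"ay": 0,"az": 0}

```text
time: 18.77
tool_pos: [0.5138, -0.0426, 0.0247]
tool_rot: [0.703, 0.024, 0.71, -0.024]
contact_force: [-10.5, 1.6, 2.9]
gripper_width: -0.0
```

>>> drive_tool:
  series:
    - {"x": 0,"y": 0,"z": -0.8,"ax": 0,"ay": 0,"az": 0}
    - {"x": -0.4,"y": 0,"z": -1.6,"ax": 0,"ay": 0,"az": 0}
    - {"x": -1.8,"y": -0.8,"z": -2,"ax": 0,"ay": 0,"az": 0}
    - {"x": -3.2,"y": -2,"z": -2,"ax": 0,"ay": 0,"az": 0}
    - {"x": -4.4,"y": -3.3,"z": -2,"ax": 0,"ay": 0,"az": 0}

```text
time: 19.18
tool_pos: [0.462, -0.1175, 0.1333]
tool_rot: [0.707, 0.023, 0.706, -0.024]
contact_force: [1.2, -0.9, -0.3]
gripper_width: -0.001
```

>>> drive_tool:
  series:
    - {"x": -0.5,"y": -1.5,"z": 0,"ax": 0,"ay": 0,"az": 0}
    - {"x": -1,"y": -3,"z": 0,"ax": 0,"ay": 0,"az": 0}
    - {"x": -1,"y": -4.5,"z": 0,"ax": 0,"ay": 0,"az": 0}
    - {"x": -1,"y": -5.5,"z": 0,"ax": 0,"ay": 0,"az": 0}
    - {"x": -1,"y": -5.5,"z": 0,"ax": 0,"ay": 0,"az": 0}

```text
time: 19.6
tool_pos: [0.4528, -0.2592, 0.1579]
tool_rot: [0.707, 0.024, 0.706, -0.027]
contact_force: [-0.0, -0.2, -0.4]
gripper_width: -0.0
```

```bash
python3 -c "
from h import *
plan(-.0275,.023,.026)
f=cams.grab_frame('top'); cv2.imwrite('pics/top21.png',cv2.resize(f['img'][185:350,220:450],None,fx=3.4,fy=3.4,interpolation=cv2.INTER_CUBIC)); cv2.imwrite('pics/raw21.png',f['img'])
f=cams.grab_frame('side'); cv2.imwrite('pics/side21.png',cv2.resize(f['img'][170:320,230:410],None,fx=4,fy=4,interpolation=cv2.INTER_CUBIC))"
```

```text
board now [-0.0693 -0.1975] z 0.1579 F [-0.  -0.2 -0.4] w -0.0 t 19.6
shift [5.24  8.852 1.619] rot [-0.054  0.023  0.05 ]
tool axes world
 [[ 0.002  0.073  0.997]
 [-0.004  0.997 -0.073]
 [-1.    -0.004  0.002]]
```

View pics/top21.png

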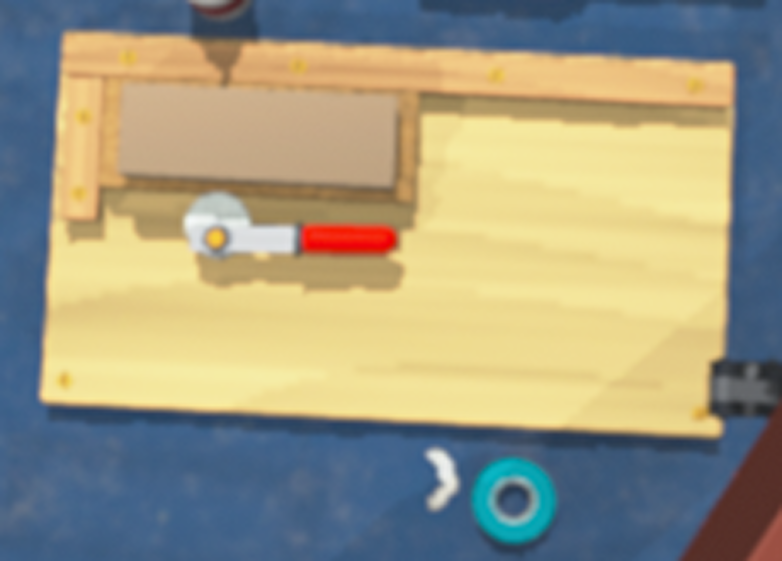

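View pics/side21.png

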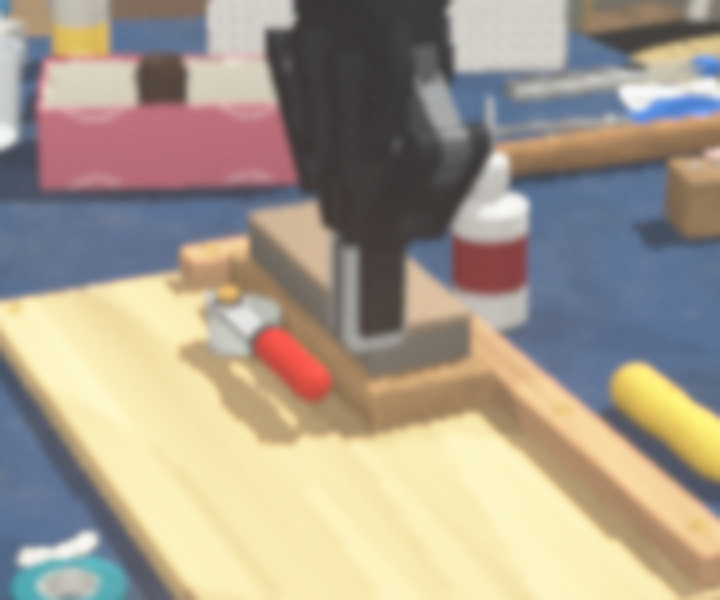

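```bash
python3 -c "
from h import *
f=cams.grab_frame('top');im=f['img'];k=3.4
g=lambda u,v,z:w2b(onz(f,(220+(u+.5)/k-.5,185+(v+.5)/k-.5),z)).round(4)
P=[g(u,v,.059) for u,v in((121,84),(398,96),(394,187),(119,176))];print(P,np.mean(P,0),'ang',(P[1]-P[0])[0]/(P[0]-P[1])[1],(P[2]-P[3])[0]/(P[3]-P[2])[1])
print('restR',g(420,94,.035),g(411,200,.035),'fence',g(106,80,.031),g(733,106,.031))
hsv=cv2.cvtColor(im,cv2.COLOR_BGR2HSV)
m=(cv2.inRange(hsv,(0,150,100),(6,255,255))|cv2.inRange(hsv,(174,150,100),(180,255,255)));m[:240]=0;m[270:]=0;m[:,:290]=0;m[:,350:]=0
ys,xs=np.nonzero(m);Q=np.array([w2b(onz(f,(x,y),.0365)) for x,y in zip(xs,ys)]);mu=Q.mean(0);w,V=np.linalg.eigh(np.cov((Q-mu).T));d=V[:,1]*-np.sign(V[1,1]);print('grip',mu,'lever deg',np.degrees(np.arctan2(d[1],d[0]))%360,len(xs))
"
```

```text
[array([0.0726, 0.1492]), array([ 0.073 , -0.0008]), array([ 0.0237, -0.0008]), array([0.0227, 0.1475])] [0.048    0.073775] ang 0.0026666666666666505 0.006743088334457165
restR [ 0.0776 -0.0134] [ 0.0187 -0.0111] fence [0.0778 0.1611] [ 0.0793 -0.1864]
grip [-0.00429642  0.0223209 ] lever deg 271.4358233625986 231
```

Everything is in place, with nothing touching. I'm handing it in.

```bash
python3 -c "
from h import *
print(workorder.job_done()); s=sensors.state(); print(s['time'],s['contact_force'])"
```

```text
the job is handed in; nothing more can be done
None
the job is handed in; nothing more can be done
```

The oil stone is pushed square into the corner of the fence and end stop, and the cam lever is locked along the front of its rest. I handed the job in at about 20 s, and it gave no verdict.

**What I did:**
- I pushed the stone in its rest to the fence from the front, then along the fence from its right end to the end stop.
- The first end push left the rest askew, so I squared it with pushes on the front right and front left, then pressed its end home again. The lever was still open throughout.
- Then I pushed the lever round with the shut fingers and drew the arm clear.

**Last checks, from the top camera:**

| Check | Measured | Target |
|---|---|---|
| Stone position in the board frame (x, y) | about 48.0, 73.8 mm | 47, 74.5 mm |
| Squareness to the fence | within about 0.007 rad | below 0.02 rad |
| Lever angle | about 271.4° | 270° is tightest |
| Force at the gripper after withdrawing | below 0.5 N | no contact |

- **Offsets:** camera calibration is only good to about 2 mm, which covers the differences from the target position.
- **Cam force:** I could not measure how hard the cam presses on the rest. The gripper saw about 14 N, which dropped slightly as the lever passed its tightest point, so it appears locked.
- **Other objects:** the tape roll and screwdriver look unmoved. The oil can is only partly in the last views but also looks unmoved.

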